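Read the code on the longest clamped unit

TASK

Pick up the handheld contact reader from its rest, lean it so that its sprung orange nose sits squarely on the middle of the sloped code label of the clamped unit with the longest tube, press the nose in gently to about half of its travel and hold it there steadily for a full second. Then put the reader back upright in its rest, hanging by its flange on both rails, and let go. Never press the nose all the way in, do not touch the other two clamped units, and leave the loose caps, the bottle and the screwdriver on the bench where they are.

Things in the scene. Friction and masses are not known exactly. Their poses are not given: they have to be found in the camera images.
- reader: Handheld reader, 0.24 kg, 142 mm tall, hanging upright in the rest. Origin on its axis at the unpressed nose tip; z runs up to the grip (it reads towards -z). From the tip: orange nose 24 mm dia, 10 mm showing; black head 36 mm dia to 72 mm; grey flange 64 x 64 mm from 72 to 78 mm; blue grip 30 (x) by 34 mm (y) from 78 to 142 mm.
- reader_grip (a point): Point on the reader's axis in the middle of the blue grip, 112 mm from the nose tip, 34 mm above the flange's top. Axes as the reader's.
- nose_tip (a point): Centre of the flat tip of the orange nose; it moves with the nose. Axes as the reader's.
- nose (a joint): Travel of the spring nose into the head, m: 0 free, 0.007 all the way in. It needs 2 N to start moving and 2 N more per mm (9 N at half travel, 16 N at the stop).
- rest: Fixed grey rest: base plate 110 x 110 x 8 mm and two upright rails 90 mm long (along its x), 12 mm thick, 95 mm high, 46 mm gap between them, open at both ends and on top. The reader's head hangs in the gap, its flange lies on the rails. Origin at the centre of its underside on the bench.
- rest_top (a point): Middle of the gap, level with the top of the rails, 95 mm above the rest's origin. The reader's flange underside rests at this height, so the nose tip then is 72 mm below it.
- block: Fixed white test block 120 (x) x 290 (y) x 60 mm (z) with green windows, in which three look-alike units are clamped in a row, 90 mm apart. Its -x side faces the robot, roughly. Origin at the centre of its underside.
- unit_long: The clamped unit with the longest tube (tube top 157 mm above the block). Fixed. Purple round foot 64 mm dia, white head 46 x 46 mm with a square top face sloping 35 degrees down to its -x side, and an upright 16 mm tube 20 mm behind (+x). Origin at the centre of its underside, on the block's top, 60 mm above the bench.
- label_long: Code label, 26 x 26 mm white with black squares, on the sloped top face of the longest unit (face 46 x 46 mm). Origin at the centre of its surface, 50 mm above the block's top; z is its outward normal, 35 degrees from vertical, leaning to the unit's -x.
- unit_mid: Clamped look-alike with a tube top 122 mm above the block; leave alone. Same shape and axes.
- unit_short: Clamped look-alike with a tube top 87 mm above the block; leave alone. Same shape and axes.
- cap_a: Loose white cap, 42 mm diameter, 32 mm high, on the bench; leave alone. Origin under its centre.
- cap_b: Another such loose cap on the bench; leave alone.
- cap_c: Another such loose cap, near the far right corner of the block; leave alone.
- bottle: White bottle, 60 mm diameter, 130 mm high, left of the block; leave alone. Origin under its centre.
- driver: Screwdriver with green handle, 170 mm long along its x; leave alone.

How it is judged:
By the outcome, as a careful person would: the job done as asked, in the order asked, and still so for the second after the job is handed in, with the robot touching nothing.
It also fails if it takes over 61 s, if anything falls off the work surface, if the arm or the gripper's body presses on something with over 40 N, if the wrist force passes 120 N, or if a joint passes its speed limit or range.

ROBOT

A 6-joint arm with a two-finger parallel gripper is mounted at the origin on the work surface. World frame = base frame: x ahead of the robot, y to its left, z up, the work surface at z = 0. Lengths are in m, angles in rad, forces in N, time in s.
With the tool pointing down it reaches from about 0.225 to 0.725 m from the base axis. Payload 3.1 kg.
Tool frame: the origin (TCP) lies at the very end of the fingers, on their centre line; the grasp point (between the pads) lies 19 mm behind it (arm.pinch_z is the distance from the TCP to the grasp point, in m); z points along the fingers, y is the direction in which the jaws open and shut (so a half turn about z gives the same grasp; the last joint's range is limited). The gripper opens to 85 mm and grips with 20 to 120 N. Pads are 22 mm wide; open, the fingers measure 114 mm over their backs; the gripper's body (76 mm by 85 mm) begins 54 mm behind the grasp point. The pads swing forward as they close: fully open they stand 13 mm farther back than shut.
Start: joints at [0.984, 0.048, 0.099, 1.622, 0, 1.443], TCP at [0.233, 0.471, 0.231] pointing down, gripper open.
Joint ranges: [-2.91, 2.91], [-0.99, 1.94], [-1.21, 1.42], [-2.12, 2.29], [-1.49, 1.47], [-3.14, 3.14]. Speed limits (rad/s): [2.79, 2.79, 3.14, 3.14, 3.14, 3.14].

INTERFACE

Orientations are given as a unit quaternion [w, x, y, z].
In Python, from cell import arm, imaging, ticket gives the robot as it stands. The module is installed in compiled form; this text tells all that it offers.
- The arm moves only by the tool servo_tool, never from a script. Its argument "motion" is a list of rows, each a list of 7 numbers: the shift along the tool's x, y, z in cm, then the turn, a rotation vector about the tool's x, y, z in rad, then the closure in counts, from 0 (fully open) to 255 (shut). A call has 1 to 10 rows; each row shifts and turns the commanded pose from where the row before left it, along the tool's axes as they then stand; what a row does not reach is not made up. A row lasts 1/12 s, in which the tool goes at most 41.7 mm and 7.16 degrees, less where a joint would pass 70% of its speed; a pose out of reach is approached as far as the arm can. A call is refused whole if a number of a shift passes 4.17 or a number of a turn 0.125, either way. A call with a gripper value outside its range is refused whole. The fingers move at their own pace and stop on an object; the grip force is fixed at half the most. Time passes only in rows, so rows that do not move let the fingers close. It gives the time, the measured TCP pose, the force and the opening at its end, in the units of the state.
- arm.state(): the state, without advancing time (a new reading comes with each control period).
- imaging.capture(name): name is "scene" or "top"; returns the picture (384x512x3 uint8, red, green, blue); there is no depth.
- imaging.camera_params(name): a dict with "fx", "fy", "cx", "cy" (pixels), "k1" (the pictures are not rectified: a ray, as slopes to the right and down, at radius r is drawn at 1 + k1 r^2 times it, then the intrinsics apply), "R" (3x3) and "t" (3): a world point X has camera coordinates R X + t. Camera axes: x right, y down, z forward; pixel columns grow to the right and rows downward; lengths in m; the calibration is good to about 2 mm. A picture is of the moment at which its call begins. camera_params takes no time and is no camera call.
- ticket.close_job(): hands the job in, once; it reports no verdict.
Trained networks look in the newest picture that a camera, given by its name, has taken for a name from the list of things; names that differ only in an ending like _2 or _b are one class to them, and where a whole thing is asked for, a point or a joint stands for the part that bears it (a point fixed in the world has none). Each returns a list of dicts, best first, with "p" (0 to 1); they miss things now and then, are a little off and sometimes report something else, mostly with a low value. They report only what shows in the picture. A call takes as long as a camera call.
- imaging.masks_of(camera, query): "mask" (384x512 bool, what is visible of it) and "uv" ([column, row] in pixels, amid what is visible of it).
The state is a dict: "time_s": time; "q": joint angles; "joint_velocities": joint speeds; "joint_efforts": joint torques, N m; "tool_pos": TCP position; "eef_rot": TCP orientation; "ft_force": force on the tool from outside, world axes, zero at the start; "ft_torque": the same for the moment, N m; "opening": finger opening in m.
Only numpy, scipy, OpenCV 4.12 (cv2) and the standard library are available. Lean on these libraries where they do the work, as an engineer would, in place of code of your own. Each camera call takes 0.05 s, during which the arm holds its last target.

## Working session

There is one attempt and no reset: what is moved stays moved. The work goes in short steps, Python scripts to look and compute and a tool call to move; the robot and the scene stay as the last step left them, time stands still between calls to the robot, and variables do not carry over. Pictures are saved under pics/ and viewed, and the job is handed in when it is done.

Besides the shell and the picture viewer there is one more tool, called after ">>>" as name([rows], argument=value, ...), one row to a line, values as JSON. servo_tool: Moves the arm, as the interface text tells. Its arguments: {"type":"object","properties":{"motion":{"type":"array","items":{"type":"array","items":{"type":"number"}}}},"required":["motion"]}

```bash
mkdir -p pics; python3 - <<'E'
from cell import arm, imaging, ticket
import cv2,numpy as np
print(arm.state()); print(getattr(arm,'pinch_z',None))
for n in("scene","top"):
    im=imaging.capture(n); cv2.imwrite(f"pics/{n}0.png",im[:,:,::-1]); print(n,imaging.camera_params(n))
    for q in ["reader","rest","block","unit_long","label_long"]:
        for d in imaging.masks_of(n,q)[:3]: print(n,q,round(d["p"],2),np.round(d["uv"],1),d["mask"].sum())
E
```

```text
{'time_s': 0.0, 'q': array([ 9.84184616e-01,  4.87552223e-02,  9.76020255e-02,  1.62197393e+00,
       -1.94954107e-05,  1.44299246e+00]), 'joint_velocities': array([ 6.38786946e-04,  2.39373689e-05,  2.44491360e-03,  7.51687108e-04,
        4.31005034e-04, -1.32731627e-03]), 'joint_efforts': array([ 2.10462931e-03, -3.38778520e+01,  3.20015895e+01,  2.01720942e-02,
        3.92841719e-05,  6.84706436e-06]), 'tool_pos': array([0.23219691, 0.47019404, 0.23011691]), 'eef_rot': array([-3.98360165e-04,  2.27396934e-01,  9.73801456e-01, -1.09524248e-03]), 'ft_force': array([-0.11342868,  0.41418163,  0.03772707]), 'ft_torque': array([ 0.0091879 , -0.01631352,  0.01998886]), 'opening': 0.08518445580928762}
0.0187
scene {'fx': 417.014271958608, 'fy': 417.014271958608, 'cx': 257.8606232814032, 'cy': 183.75901079318334, 'k1': -0.14017599189498128, 'R': array([[ 0.87370896,  0.48636985, -0.00877694],
       [ 0.31199983, -0.57413318, -0.7569856 ],
       [-0.3732141 ,  0.65864669, -0.65337261]]), 't': array([-0.43718687, -0.07239806,  1.67916932])}
scene reader 0.83 [213.  242.6] 520
scene rest 0.74 [214.5 265.7] 1100
scene block 0.92 [292.8 201.6] 1597
scene unit_long 0.67 [314.7 165.7] 445
top {'fx': 353.61502297305145, 'fy': 353.61502297305145, 'cx': 255.61354319430788, 'cy': 194.1181730099998, 'k1': 0.00029644937422927594, 'R': array([[ 0.09153649, -0.99579584, -0.00342192],
       [-0.97278215, -0.08868535, -0.21407893],
       [ 0.21287544,  0.02292481, -0.97681037]]), 't': array([-0.00571006,  0.51677555,  0.9348768 ])}
top reader 0.86 [379.4 202. ] 554
top reader 0.71 [221.5 231.4] 164
top rest 0.96 [364.1 216.5] 1049
top block 0.85 [240.5 171.6] 2924
top block 0.67 [329.8 151.5] 146
top block 0.29 [376.3 201.8] 632
top unit_long 0.81 [204.5 152.2] 596
top unit_long 0.39 [400.6 303. ] 344
top label_long 0.62 [383.  200.9] 619
```

```bash
python3 - <<'E'
import cv2
a=cv2.imread('pics/scene0.png');b=cv2.imread('pics/top0.png')
cv2.imwrite('pics/s_c.png',cv2.resize(a[80:330,130:396],None,fx=2.4,fy=2.4,interpolation=cv2.INTER_CUBIC)[:600])
cv2.imwrite('pics/t_c.png',cv2.resize(b[90:340,130:450],None,fx=2.4,fy=2.4,interpolation=cv2.INTER_CUBIC)[:600])
E
```

```text
(no output)
```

View pics/s_c.png

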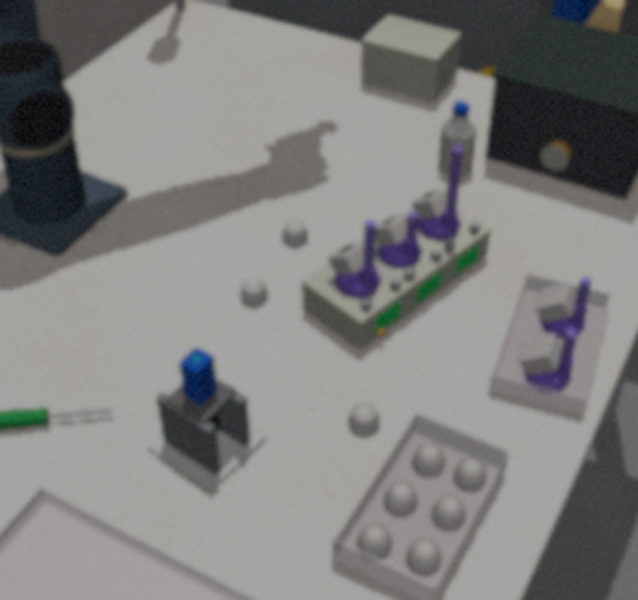

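View pics/t_c.png

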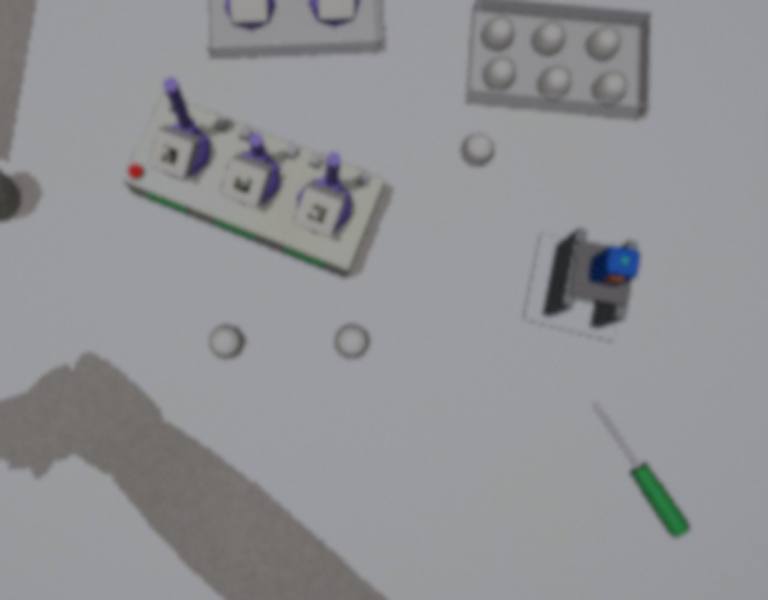

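View pics/scene0.png

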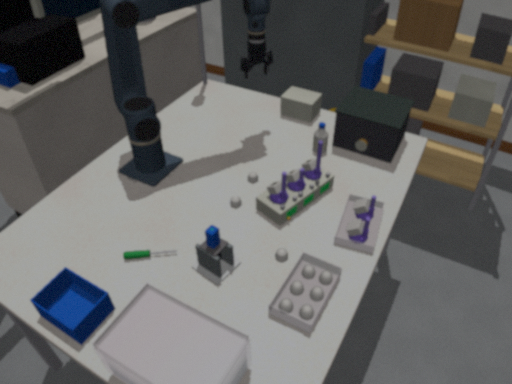

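View pics/top0.png

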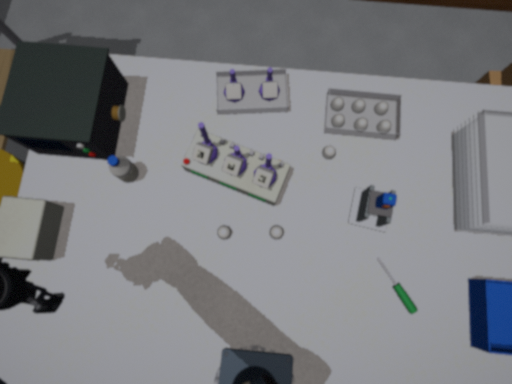

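```bash
python3 - <<'E'
import cv2
a=cv2.imread('pics/scene0.png');b=cv2.imread('pics/top0.png')
def z(im,u0,v0,u1,v1,s,n):
    c=cv2.resize(im[v0:v1,u0:u1],None,fx=s,fy=s,interpolation=cv2.INTER_CUBIC)
    for u in range((u0+9)//10*10,u1,10):
        cv2.line(c,(int((u+.5-u0)*s),0),(int((u+.5-u0)*s),6),(0,0,255),1)
        cv2.putText(c,str(u),(int((u+.5-u0)*s)-10,18),0,.4,(0,0,255),1)
    for v in range((v0+9)//10*10,v1,10):
        cv2.line(c,(0,int((v+.5-v0)*s)),(6,int((v+.5-v0)*s)),(0,0,255),1)
        cv2.putText(c,str(v),(8,int((v+.5-v0)*s)+4),0,.4,(0,0,255),1)
    cv2.imwrite('pics/'+n,c)
z(b,175,115,300,209,6.4,'zt_block.png')
z(a,250,135,345,228,6.4,'zs_block.png')
z(b,340,175,410,240,9,'zt_rest.png')
z(a,185,220,250,286,9,'zs_rest.png')
E
```

```text
(no output)
```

View pics/zt_block.png

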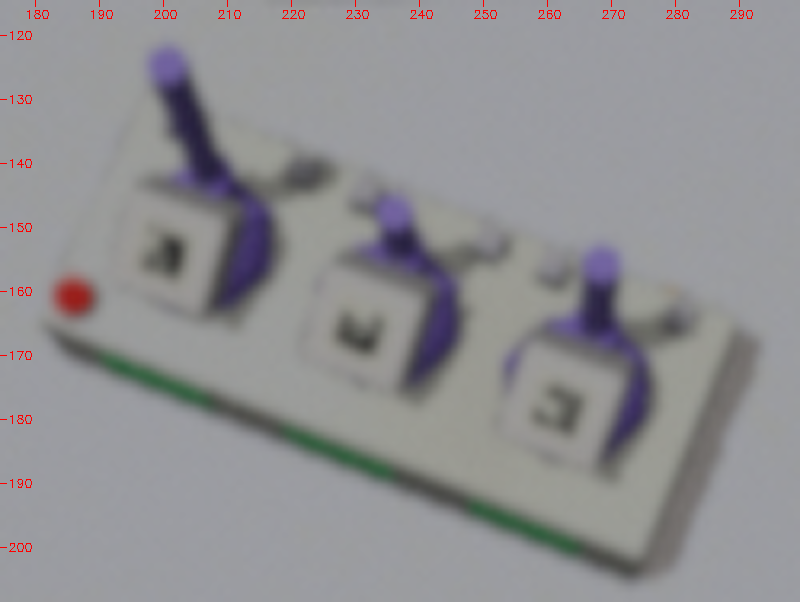

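View pics/zs_block.png

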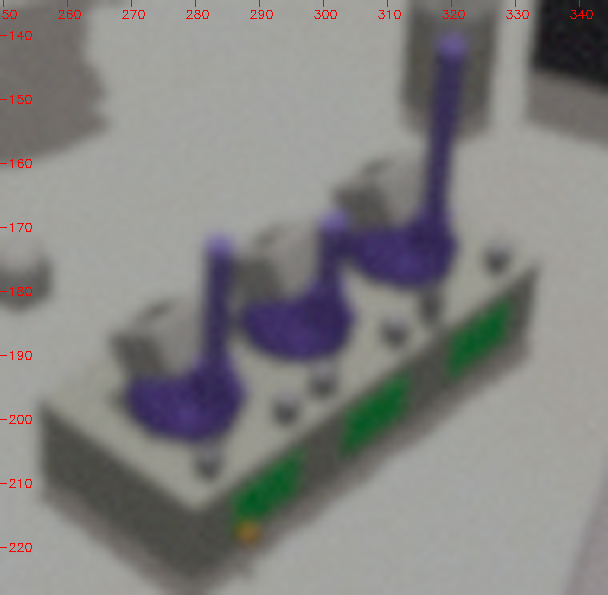

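View pics/zt_rest.png

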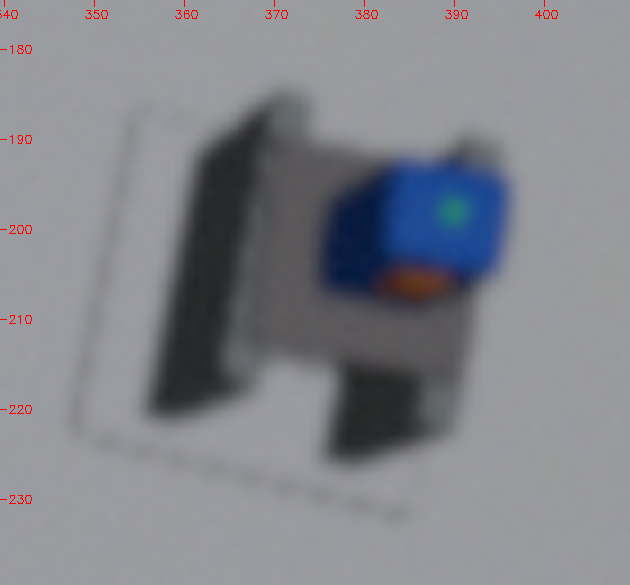

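View pics/zs_rest.png

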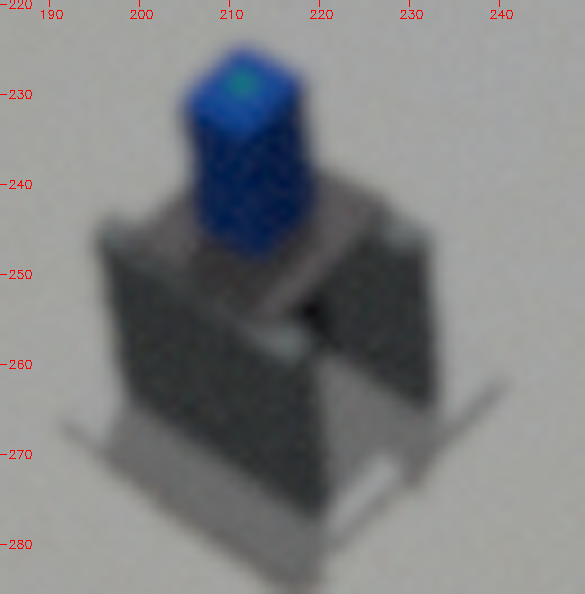

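```bash
cat > h.py <<'E'
import numpy as np
from scipy.optimize import least_squares
from scipy.spatial.transform import Rotation as Ro
CP={}
def cp(n):
    if n not in CP:
        from cell import imaging
        CP[n]=imaging.camera_params(n)
    return CP[n]
def proj(n,X):
    c=cp(n); X=np.atleast_2d(X); p=X@np.array(c["R"]).T+c["t"]; s=p[:,:2]/p[:,2:]
    s=s*(1+c["k1"]*(s**2).sum(1,keepdims=True))
    return s*[c["fx"],c["fy"]]+[c["cx"],c["cy"]]
def rz(a): return np.array([[np.cos(a),-np.sin(a),0],[np.sin(a),np.cos(a),0],[0,0,1]])
def tri(obs):
    f=lambda X: np.concatenate([(proj(n,X)[0]-uv) for n,uv in obs])
    r=least_squares(f,[.45,0,.1]); return r.x,r.fun
E
cat > fit.py <<'E'
from h import *
T=lambda x,y:("top",(175+x/6.4-.5,115+y/6.4-.5)); S=lambda x,y:("scene",(250+x/6.4-.5,135+y/6.4-.5))
for nm,a,b in [("long",T(168,68),S(452,45)),("mid",T(395,213),S(334,215)),("short",T(601,265),S(220,245))]:
    print(nm,*[np.round(v,4) for v in tri([a,b])])
# block: params x,y,yaw, ux, uy, lx(label x rel to tube)
blk=[((-.06,.145,.06),T(47,325)),((-.06,-.145,.06),T(635,560)),((.06,-.145,.06),T(742,325)),
((-.06,-.145,.06),S(40,402)),((.06,-.145,.06),S(200,510)),((.06,.145,.06),S(538,262))]
tb=[((0,0,.217),T(168,68)),((0,-.09,.182),T(395,213)),((0,-.18,.147),T(601,265)),
((0,0,.217),S(452,45)),((0,-.09,.182),S(334,215)),((0,-.18,.147),S(220,245))]
lb=[((0,0,.11),T(165,252)),((0,-.09,.11),T(360,329)),((0,-.18,.11),T(560,410))]
def f(p,full=False):
    x,y,a,tx,ty,lx,ly=p;r=[]
    for L,off in((blk,(0,0)),(tb,(tx,ty)),(lb,(lx,ly))):
        for P,(n,uv) in L:
            X=rz(a)@(np.array(P)+[off[0],off[1],0])+[x,y,0]; r.append(proj(n,X)[0]-uv)
    return np.concatenate(r)
r=least_squares(f,[.5,.03,-.3,.02,.09,0,.09],loss='soft_l1'); print(np.round(r.x,4)); print(np.round(r.fun.reshape(-1,2),1))
x,y,a,tx,ty,lx,ly=r.x
print("label",rz(a)@[lx,ly,.11]+[x,y,0],"tube",rz(a)@[tx,ty,0]+[x,y,0])
T=lambda x,y:("top",(340+x/9-.5,175+y/9-.5)); S=lambda x,y:("scene",(185+x/9-.5,220+y/9-.5))
rest=[((.055,.055,.0),T(135,110)),((-.055,.055,.0),T(75,430)),((-.055,-.055,.0),T(405,517)),
((.045,.029,.095),T(290,110)),((.045,-.029,.095),T(478,155)),((-.045,.029,.095),T(240,370)),((-.045,-.029,.095),T(438,405)),
((-.055,-.055,0),S(65,425)),((.055,-.055,0),S(300,585)),((.055,.055,0),S(505,380)),
((-.045,-.029,.095),S(115,230)),((.045,-.029,.095),S(290,345)),((.045,.029,.095),S(405,235))]
rd=[((0,0,.165),T(455,210)),((0,0,.165),S(240,82)),
((.032,.032,.101),T(272,138)),((-.032,.032,.101),T(248,350)),((-.032,-.032,.101),T(460,375)),
((.032,-.032,.101),S(265,322)),((-.032,-.032,.101),S(150,230)),((.032,.032,.101),S(390,210))]
gc=[((-1,-1),T(497,272)),((-1,1),T(380,265)),((1,1),T(388,160)),((1,-1),T(508,178)),((1,-1),S(240,140)),((1,1),S(300,85)),((-1,1),S(245,45)),((-1,-1),S(190,95))]
def g(p,L):
    return np.concatenate([proj(n,rz(p[2])@np.array(P)+[p[0],p[1],0])[0]-uv for P,(n,uv) in L])
for L,nm in((rest,"rest"),(rd,"reader")):
    r=least_squares(g,[.35,-.35,-.1],args=(L,),loss='soft_l1');print(nm,np.round(r.x,4));print(np.round(r.fun.reshape(-1,2),1).tolist())
for hx,hy in((.015,.017),(.017,.015)):
    L=[((P[0]*hx,P[1]*hy,.165),o) for P,o in gc]
    r=least_squares(g,[.35,-.35,-.1],args=(L,));print("grip",hx,np.round(r.x,4),r.cost);print(np.round(r.fun.reshape(-1,2),1).tolist())
print(tri([T(455,210),S(240,82)]))
E
python3 fit.py
```

```text
long [0.6406 0.1875 0.2164] [-0.1727 -0.2965 -0.4474  0.2052]
mid [0.6141 0.1016 0.1501] [-0.2334 -0.3911 -0.5639  0.2054]
short [0.5886 0.016  0.1814] [-0.1419 -0.2343 -0.3405  0.1047]
[ 0.5955  0.1071 -0.2895  0.0208  0.0894 -0.0222  0.0903]
[[-1.8 -0.4]
 [ 1.4  0.1]
 [-0.  -1.7]
 [-1.1 -0.4]
 [-0.9  0.1]
 [ 0.3 -0.5]
 [ 0.1 -0.5]
 [-0.5 -5.1]
 [ 0.1  3.7]
 [-0.4  0.2]
 [ 0.2 -7. ]
 [-0.6  8.6]
 [-0.   0.4]
 [ 0.1  0.1]
 [-0.1 -0.5]]
label [0.60007346 0.19991297 0.11      ] tube [0.64095807 0.18683998 0.        ]
rest [ 0.5122 -0.2916 -0.1474]
[[-1.0, 0.5], [-1.1, 0.7], [-0.3, -0.1], [-0.0, -2.0], [0.4, -2.1], [-0.2, 1.2], [-0.5, 2.4], [-0.7, 1.0], [-0.5, 1.1], [-0.0, 0.9], [-1.6, -0.9], [1.5, 0.7], [1.7, 0.8]]
reader [ 0.5112 -0.2914 -0.1034]
[[-0.9, 0.3], [-0.1, 0.4], [0.1, -0.6], [-0.3, -0.9], [0.4, 0.9], [0.5, 0.2], [-3.5, 0.8], [0.2, -1.1]]
grip 0.015 [ 0.511  -0.2909 -0.0921] 7.545393084357713
[[0.5, 0.6], [-0.3, -1.1], [0.1, -1.1], [0.5, -0.6], [0.3, -0.3], [1.1, -1.5], [-0.9, -1.3], [-2.3, 0.3]]
grip 0.017 [ 0.511  -0.291  -0.1231] 11.268042541869928
[[-0.6, 1.4], [0.3, -0.4], [1.3, -1.8], [-0.1, -1.3], [1.0, -0.4], [1.2, -0.6], [-1.6, -1.2], [-2.4, -0.6]]
(array([ 0.5118016 , -0.29239578,  0.16795388]), array([-0.07644144, -0.11839499, -0.16549991,  0.01377501]))
```

```bash
sed -i 's/((0,-.09,.182)/((0,-.09,.147X)/g; s/((0,-.18,.147)/((0,-.18,.182)/g; s/.147X/.147/g' fit.py
cat >> fit.py <<'E'
import cv2
def ov(n,u0,v0,u1,v1,s,polys,out):
    im=cv2.imread(f'pics/{n}0.png'); c=cv2.resize(im[v0:v1,u0:u1],None,fx=s,fy=s,interpolation=cv2.INTER_CUBIC)
    for P,col in polys:
        q=((proj(n,np.array(P))-[u0,v0]+.5)*s).astype(int); cv2.polylines(c,[q],True,col,1,cv2.LINE_AA)
    cv2.imwrite('pics/'+out,c)
W=lambda P:(rz(a)@np.array(P).T).T+[x,y,0]
c35,s35=np.cos(np.radians(35)),np.sin(np.radians(35))
polys=[(W([(-.06,-.145,.06),(.06,-.145,.06),(.06,.145,.06),(-.06,.145,.06)]),(0,255,255))]
th=np.linspace(0,6.28,40)
for k in(0,1,2):
    for h,col in((.023,(255,0,255)),(.013,(255,255,0)),(.001,(0,0,255))):
        polys.append((W([(lx+i*h*c35,ly-.09*k+j*h,.11+i*h*s35) for i,j in((-1,-1),(1,-1),(1,1),(-1,1))]),col))
    polys.append((W([(tx-.02+.032*np.cos(t),ty-.09*k+.032*np.sin(t),.06) for t in th]),(0,255,0)))
ov("top",175,115,300,209,6.4,polys,"ovt.png");ov("scene",250,135,345,228,6.4,polys,"ovs.png")
E
python3 fit.py
```

```text
long [0.6406 0.1875 0.2164] [-0.1727 -0.2965 -0.4474  0.2052]
mid [0.6141 0.1016 0.1501] [-0.2334 -0.3911 -0.5639  0.2054]
short [0.5886 0.016  0.1814] [-0.1419 -0.2343 -0.3405  0.1047]
[ 0.5956  0.107  -0.294   0.0196  0.0905 -0.0223  0.0902]
[[-1.8 -0.6]
 [ 1.3  0.2]
 [-0.  -1.5]
 [-1.1 -0.5]
 [-1.1  0.1]
 [ 0.4 -0.4]
 [-0.4 -0.4]
 [-0.2 -0.1]
 [ 0.  -0.2]
 [-0.4 -0. ]
 [-0.5  0.9]
 [-0.4  0. ]
 [ 0.   0.2]
 [ 0.1  0.1]
 [-0.1 -0.4]]
label [0.60044782 0.199799   0.11      ] tube [0.6405955  0.18791308 0.        ]
rest [ 0.5122 -0.2916 -0.1474]
[[-1.0, 0.5], [-1.1, 0.7], [-0.3, -0.1], [-0.0, -2.0], [0.4, -2.1], [-0.2, 1.2], [-0.5, 2.4], [-0.7, 1.0], [-0.5, 1.1], [-0.0, 0.9], [-1.6, -0.9], [1.5, 0.7], [1.7, 0.8]]
reader [ 0.5112 -0.2914 -0.1034]
[[-0.9, 0.3], [-0.1, 0.4], [0.1, -0.6], [-0.3, -0.9], [0.4, 0.9], [0.5, 0.2], [-3.5, 0.8], [0.2, -1.1]]
grip 0.015 [ 0.511  -0.2909 -0.0921] 7.545393084357713
[[0.5, 0.6], [-0.3, -1.1], [0.1, -1.1], [0.5, -0.6], [0.3, -0.3], [1.1, -1.5], [-0.9, -1.3], [-2.3, 0.3]]
grip 0.017 [ 0.511  -0.291  -0.1231] 11.268042541869928
[[-0.6, 1.4], [0.3, -0.4], [1.3, -1.8], [-0.1, -1.3], [1.0, -0.4], [1.2, -0.6], [-1.6, -1.2], [-2.4, -0.6]]
(array([ 0.5118016 , -0.29239578,  0.16795388]), array([-0.07644144, -0.11839499, -0.16549991,  0.01377501]))
```

View pics/ovt.png

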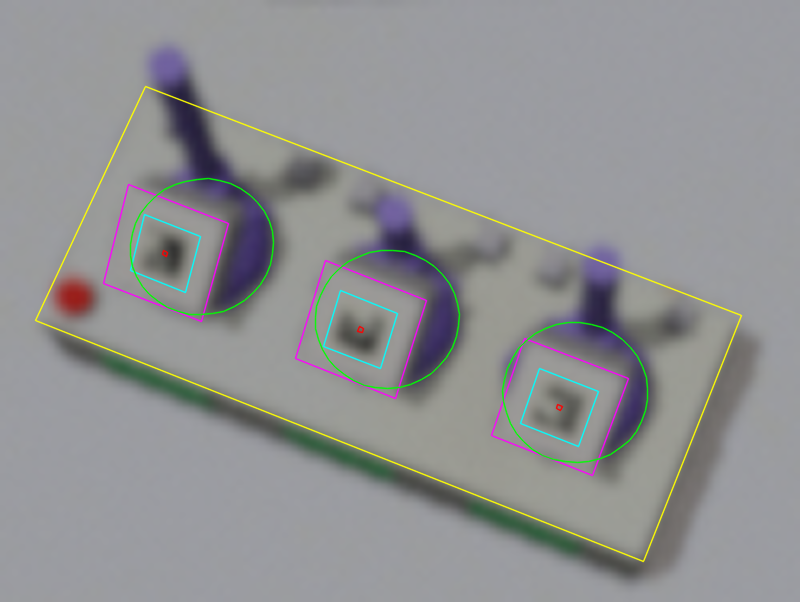

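View pics/ovs.png

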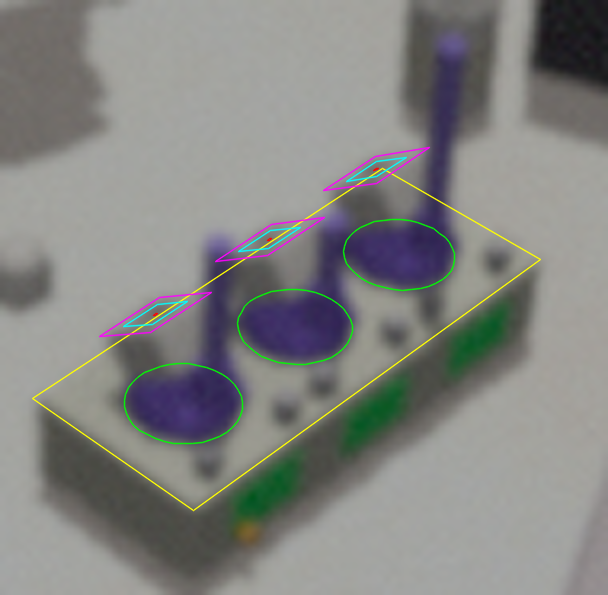

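```bash
cat >> fit.py <<'E'
print("----")
from scipy.ndimage import map_coordinates
def score(n,dx,dy,ks,ss=1.0):
    im=cv2.cvtColor(cv2.imread(f'pics/{n}0.png'),cv2.COLOR_BGR2GRAY).astype(float); im=cv2.GaussianBlur(im,(0,0),.7)
    tot=0
    for k in ks:
        C=lambda h:W([(lx+dx+i*h*c35,ly+dy-.09*k+j*h,.11+i*h*s35) for i,j in((-1,-1),(1,-1),(1,1),(-1,1))])
        I=C(.020);O=C(.0265)
        for e in range(4):
            if n=="scene" and e not in(1,): pass
            t=np.linspace(.1,.9,25)[:,None]
            def smp(Q):
                q=proj(n,Q[e]*(1-t)+Q[(e+1)%4]*t); return map_coordinates(im,[q[:,1],q[:,0]],order=1)
            tot+=np.mean(np.clip(smp(I)-smp(O),-10,40))
    return tot/len(ks)
g=np.arange(-.008,.0081,.001)
for ks in([0],[1],[2],[0,1,2]):
    Z=np.array([[score("top",dx,dy,ks) for dy in g] for dx in g]); i,j=np.unravel_index(Z.argmax(),Z.shape)
    w=np.exp((Z-Z.max())/1.0); print(ks,g[i],g[j],Z.max(),Z[8,8],"soft",(w.sum(1)@g)/w.sum(),(w.sum(0)@g)/w.sum())
E
python3 fit.py | sed -n '/----/,$p'
```

```text
----
[0] 0.002999999999999999 -0.002 64.89320206402209 56.85848131919251 soft 0.002933251803893164 -0.0016483122456749143
[1] 0.002999999999999999 -0.002 67.46097714494292 58.735314843745954 soft 0.00279369450862365 -0.001998528035052029
[2] 0.002999999999999999 -0.002 80.9537625763281 69.1142020813277 soft 0.0027809145439055614 -0.0017800577214785358
[0, 1, 2] 0.002999999999999999 -0.002 71.10264726176437 61.569332748088726 soft 0.0028480307225721784 -0.001811665602327958
```

>>> servo_tool([
  [-2.9,-2.8,0,0,0,0,0],
  [-2.9,-2.8,0,0,0,0,0],
  [-2.9,-2.8,0,0,0,0,0],
  [-2.9,-2.8,0,0,0,0,0],
  [-2.9,-2.8,0,0,0,0,0],
  [-2.9,-2.8,0,0,0,0,0],
  [-2.9,-2.8,0,0,0,0,0],
  [-2.9,-2.8,0,0,0,0,0],
  [-2.9,-2.8,0,0,0,0,0],
  [-2.9,-2.8,0,0,0,0,0],
])

```text
time_s: 1.43
tool_pos: [0.3688, 0.0894, 0.2317]
eef_rot: [0.001, 0.227, 0.974, 0.0]
ft_force: [0.9, -0.1, 0.1]
opening: 0.0854
```

>>> servo_tool([
  [-2.9,-2.8,0,0,0,0,0],
  [-2.9,-2.8,0,0,0,0,0],
  [-2.9,-2.8,0,0,0,0,0],
  [-2.9,-2.8,0,0,0,0,0],
  [-2.9,-2.8,0,0,0,0,0],
  [-2.9,-2.8,0,0,0,0,0],
  [-2.9,-2.8,0,0,0,0,0],
  [-2.9,-2.8,0,0,0,0,0],
  [-2.9,-2.8,0,0,0,0,0],
  [0,0,0,0,0,0,0],
])

```text
time_s: 2.27
tool_pos: [0.4921, -0.2569, 0.228]
eef_rot: [-0.001, 0.23, 0.973, -0.001]
ft_force: [-0.7, 0.2, -0.4]
opening: 0.0856
```

```bash
cat >> h.py <<'E'
def Rq(q): return Ro.from_quat([q[1],q[2],q[3],q[0]]).as_matrix()
def plan(pos,R,n,s=None):
    """print total tool-frame shift per row (cm, in the moving frame) and constant turn per row"""
    from cell import arm
    s=s or arm.state(); R0=Rq(s["eef_rot"]); p0=s["tool_pos"]
    rv=Ro.from_matrix(R0.T@R).as_rotvec(); print("turn total",np.round(rv,3),"shift total now-frame cm",np.round(R0.T@(pos-p0)*100,2))
    d=(pos-p0)/n
    for k in range(n):
        Rk=R0@Ro.from_rotvec(rv*k/n).as_matrix()
        print([*np.round(Rk.T@d*100,2),*np.round(rv/n,4)])
def Rdown(yawy):  # tool y at yaw yawy, z down
    y=np.array([np.cos(yawy),np.sin(yawy),0]); z=np.array([0,0,-1.]); return np.c_[np.cross(y,z),y,z]
E
python3 -c "
from h import *
plan(np.array([.5113,-.2915,.200]),Rdown(1.46),4)
from cell import arm;print(arm.state()['q'])"
```

```text
turn total [-0.002 -0.001 -0.354] shift total now-frame cm [-3.27 -2.22  2.81]
[np.float64(-0.82), np.float64(-0.56), np.float64(0.7), np.float64(-0.0006), np.float64(-0.0003), np.float64(-0.0885)]
[np.float64(-0.76), np.float64(-0.63), np.float64(0.7), np.float64(-0.0006), np.float64(-0.0003), np.float64(-0.0885)]
[np.float64(-0.71), np.float64(-0.69), np.float64(0.7), np.float64(-0.0006), np.float64(-0.0003), np.float64(-0.0885)]
[np.float64(-0.64), np.float64(-0.75), np.float64(0.7), np.float64(-0.0006), np.float64(-0.0003), np.float64(-0.0885)]
[-0.60047043  0.12729698  0.17734852  1.62144823 -0.00260867 -0.13578255]
```

>>> servo_tool([
  [-0.82,-0.56,0.7,0,0,-0.088,0],
  [-0.76,-0.63,0.7,0,0,-0.088,0],
  [-0.71,-0.69,0.7,0,0,-0.088,0],
  [-0.64,-0.75,0.7,0,0,-0.088,0],
  [0,0,0,0,0,0,0],
  [0,0,0,0,0,0,0],
])

```text
time_s: 2.77
tool_pos: [0.5099, -0.2844, 0.2026]
eef_rot: [-0.001, 0.055, 0.999, 0.001]
ft_force: [0.7, 0.4, -0.3]
opening: 0.0852
```

```bash
cat > look.py <<'E'
import sys; from h import *; from cell import arm,imaging; import cv2
tag=sys.argv[1]; 
for n,(u0,v0,u1,v1) in {"top":eval(sys.argv[2]),"scene":eval(sys.argv[3])}.items():
    im=imaging.capture(n); cv2.imwrite(f"pics/{n}_{tag}.png",im[:,:,::-1])
    s=min(780/(u1-u0),590/(v1-v0)); c=cv2.resize(im[v0:v1,u0:u1,::-1],None,fx=s,fy=s,interpolation=cv2.INTER_CUBIC)
    st=arm.state(); R=Rq(st["eef_rot"]); p=proj(n,[st["tool_pos"],st["tool_pos"]-R[:,2]*.0187,st["tool_pos"]+R[:,2]*.093])
    print(n,"scale",s,"tcp,grasp,tip px",np.round(p,1).tolist())
    cv2.imwrite(f"pics/{n}_{tag}_z.png",c)
print({k:np.round(v,4) for k,v in arm.state().items()})
E
python3 look.py a "(330,140,450,240)" "(170,180,270,290)"
```

```text
top scale 5.9 tcp,grasp,tip px [[392.0, 195.1], [395.0, 193.4], [378.8, 202.6]]
scene scale 5.363636363636363 tcp,grasp,tip px [[211.1, 217.8], [210.5, 213.1], [213.7, 239.9]]
{'time_s': np.float64(2.8667), 'q': array([-6.2320e-01,  1.9840e-01,  2.0930e-01,  1.5816e+00,  2.0000e-04,
       -5.1500e-01]), 'joint_velocities': array([ 0.0021, -0.0092,  0.0031, -0.0012,  0.0002, -0.0086]), 'joint_efforts': array([-1.88100e-01, -3.90316e+01,  3.18038e+01, -2.37000e-02,
       -9.00000e-03,  7.00000e-03]), 'tool_pos': array([ 0.5102, -0.2843,  0.2039]), 'eef_rot': array([1.000e-04, 5.410e-02, 9.985e-01, 0.000e+00]), 'ft_force': array([-0.3508,  0.5874, -0.2346]), 'ft_torque': array([0.0479, 0.0106, 0.035 ]), 'opening': np.float64(0.0853)}
```

View pics/top_a_z.png

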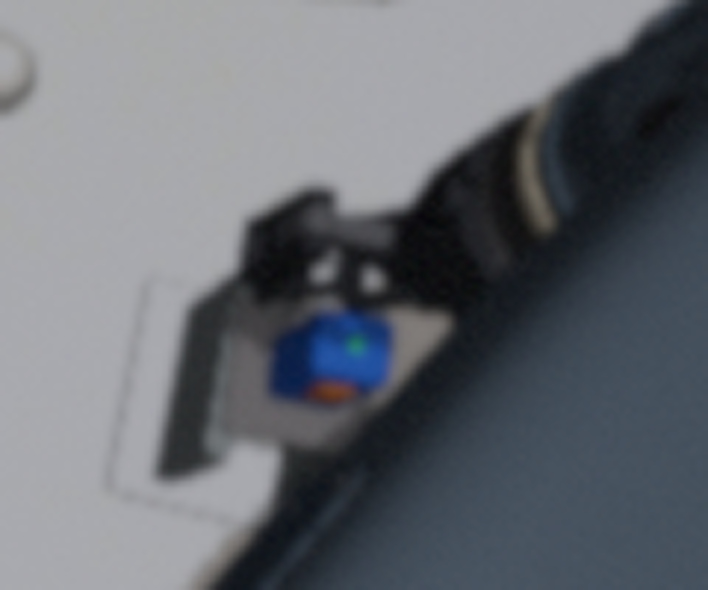

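View pics/scene_a_z.png

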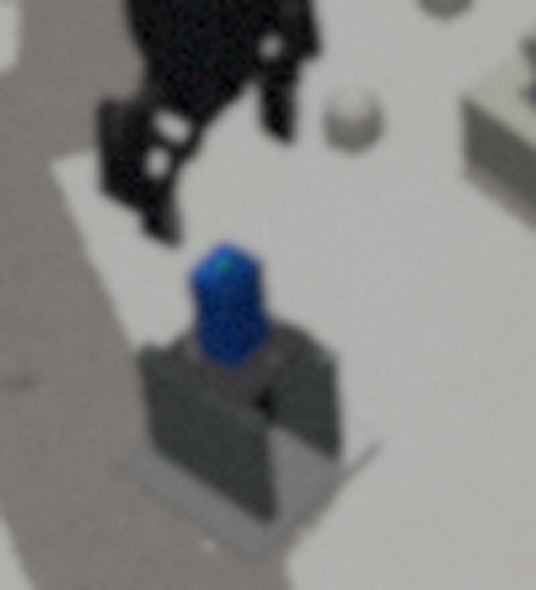

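```bash
python3 -c "
from h import *
plan(np.array([.5113,-.2915,.170]),Rdown(1.46),1)"
```

```text
turn total [0.    0.    0.003] shift total now-frame cm [-0.19 -0.71  3.39]
[np.float64(-0.19), np.float64(-0.71), np.float64(3.39), np.float64(0.0001), np.float64(0.0002), np.float64(0.0026)]
```

>>> servo_tool([
  [-0.19,-0.71,0,0,0,0,0],
  [0,0,1.2,0,0,0,0],
  [0,0,1.2,0,0,0,0],
  [0,0,0,0,0,0,0],
  [0,0,0,0,0,0,0],
])

```text
time_s: 3.28
tool_pos: [0.5107, -0.2914, 0.1782]
eef_rot: [-0.001, 0.053, 0.999, 0.001]
ft_force: [1.3, 0.7, -0.1]
opening: 0.0858
```

```bash
python3 look.py b "(350,150,430,230)" "(180,200,250,270)";python3 -c "
from h import *
plan(np.array([.5113,-.2915,.116]),Rdown(1.46),4)"
```

```text
top scale 7.375 tcp,grasp,tip px [[391.4, 197.1], [394.3, 195.4], [378.5, 204.2]]
scene scale 8.428571428571429 tcp,grasp,tip px [[210.6, 225.7], [210.1, 221.1], [213.3, 247.1]]
{'time_s': np.float64(3.3833), 'q': array([-0.6326,  0.2093,  0.1736,  1.5351, -0.    , -0.5257]), 'joint_velocities': array([ 0.0016, -0.0042,  0.0136, -0.0012, -0.0008,  0.0004]), 'joint_efforts': array([-2.12000e-02, -3.96931e+01,  3.17349e+01,  1.70000e-02,
       -1.30000e-03,  1.10000e-03]), 'tool_pos': array([ 0.5114, -0.292 ,  0.1795]), 'eef_rot': array([ 0.    ,  0.0534,  0.9986, -0.    ]), 'ft_force': array([ 0.0587, -0.4453,  0.4698]), 'ft_torque': array([ 0.0048,  0.0351, -0.0276]), 'opening': np.float64(0.0853)}
turn total [-0.     0.     0.004] shift total now-frame cm [0.02 0.05 6.35]
[np.float64(0.0), np.float64(0.01), np.float64(1.59), np.float64(-0.0), np.float64(0.0), np.float64(0.001)]
[np.float64(0.0), np.float64(0.01), np.float64(1.59), np.float64(-0.0), np.float64(0.0), np.float64(0.001)]
[np.float64(0.0), np.float64(0.01), np.float64(1.59), np.float64(-0.0), np.float64(0.0), np.float64(0.001)]
[np.float64(0.0), np.float64(0.01), np.float64(1.59), np.float64(-0.0), np.float64(0.0), np.float64(0.001)]
```

View pics/top_b_z.png

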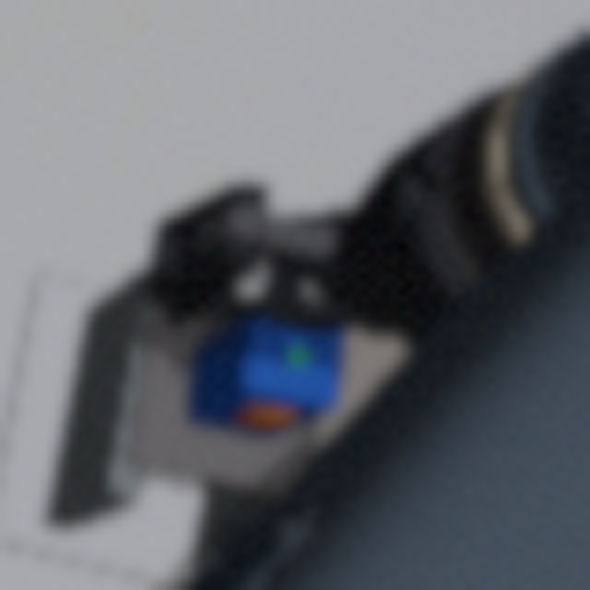

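View pics/scene_b_z.png

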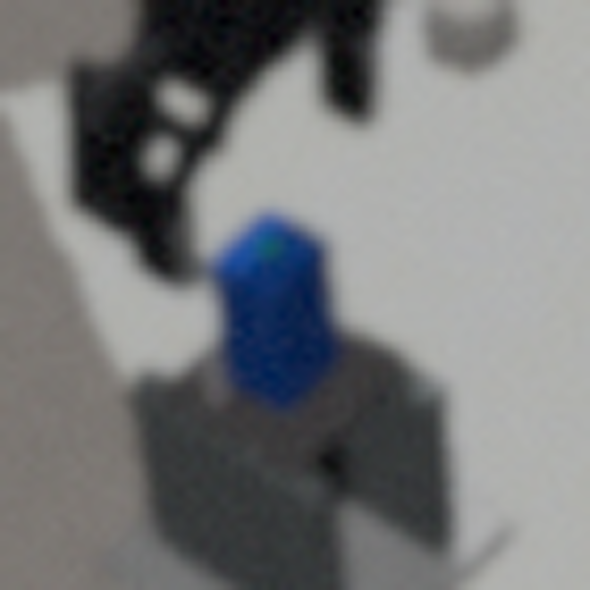

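>>> servo_tool([
  [0,0,1.5,0,0,0,0],
  [0,0,1.5,0,0,0,0],
  [0,0,1.5,0,0,0,0],
  [0,0,1.3,0,0,0,0],
  [0,0,0.4,0,0,0,0],
  [0,0,0,0,0,0,0],
  [0,0,0,0,0,0,0],
])

```text
time_s: 3.97
tool_pos: [0.5117, -0.2922, 0.1181]
eef_rot: [0.0, 0.053, 0.999, -0.0]
ft_force: [0.1, 0.2, 0.2]
opening: 0.0852
```

Close.

>>> servo_tool([
  [0,0,0.2,0,0,0,255],
  [0,0,0,0,0,0,255],
  [0,0,0,0,0,0,255],
  [0,0,0,0,0,0,255],
  [0,0,0,0,0,0,255],
  [0,0,0,0,0,0,255],
  [0,0,0,0,0,0,255],
  [0,0,0,0,0,0,255],
  [0,0,0,0,0,0,255],
  [0,0,0,0,0,0,255],
])

```text
time_s: 4.8
tool_pos: [0.5119, -0.2922, 0.1161]
eef_rot: [0.001, 0.053, 0.999, -0.0]
ft_force: [0.2, 1.3, 3.5]
opening: 0.0331
```

```bash
python3 look.py c "(350,150,430,230)" "(180,200,250,270)"
```

```text
top scale 7.375 tcp,grasp,tip px [[382.6, 201.7], [385.1, 200.3], [371.4, 208.0]]
scene scale 8.428571428571429 tcp,grasp,tip px [[212.6, 240.7], [212.0, 236.4], [215.1, 260.7]]
{'time_s': np.float64(4.9), 'q': array([-6.3260e-01,  2.1800e-01,  5.7700e-02,  1.4092e+00,  3.0000e-04,
       -5.2590e-01]), 'joint_velocities': array([-0.0008, -0.0011,  0.0001, -0.0008, -0.0004,  0.0001]), 'joint_efforts': array([-3.94300e-01, -3.72750e+01,  2.94696e+01, -1.72100e-01,
       -3.00700e-01,  5.00000e-03]), 'tool_pos': array([ 0.5119, -0.2922,  0.1161]), 'eef_rot': array([ 6.000e-04,  5.330e-02,  9.986e-01, -2.000e-04]), 'ft_force': array([1.1841, 0.1451, 5.6853]), 'ft_torque': array([ 0.2529, -0.0373,  0.0219]), 'opening': np.float64(0.0336)}
```

View pics/scene_c_z.png

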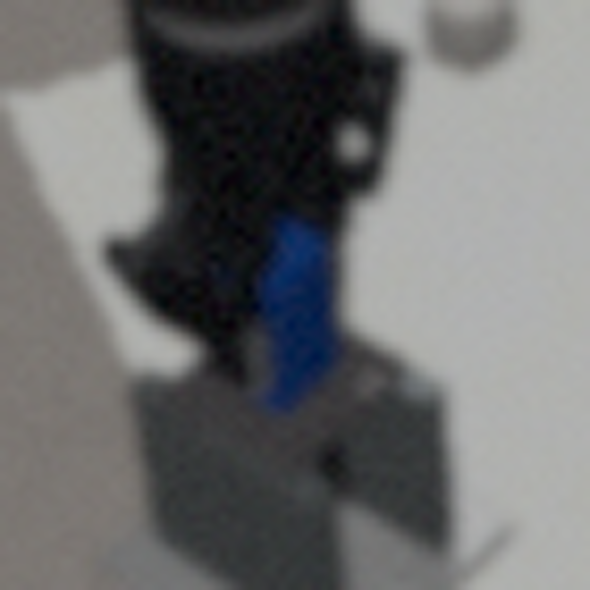

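>>> servo_tool([
  [0,0,-0.5,0,0,0,255],
  [0,0,-1,0,0,0,255],
  [0,0,-1.5,0,0,0,255],
  [0,0,-2,0,0,0,255],
  [0,0,-2,0,0,0,255],
  [0,0,-2,0,0,0,255],
  [0,0,-2,0,0,0,255],
  [0,0,-2,0,0,0,255],
  [0,0,-1,0,0,0,255],
  [0,0,0,0,0,0,255],
])

```text
time_s: 5.73
tool_pos: [0.5122, -0.2928, 0.2583]
eef_rot: [0.002, 0.053, 0.999, -0.001]
ft_force: [0.7, -1.0, -2.6]
opening: 0.0337
```

```bash
python3 look.py d "(350,150,430,230)" "(170,170,260,270)"; cat >> h.py <<'E'
YB=-.294; LAB=np.array([.6025,.198,.110]); TH=np.radians(35)
NN=rz(YB)@[-np.sin(TH),0,np.cos(TH)]
def Rlab():
    z=-NN; y=rz(YB)@[0,1,0]; return np.c_[np.cross(y,z),y,z]
E
python3 -c "
from h import *
from cell import arm
s=arm.state()
p=np.array([.45,.05,.25]); R=Rdown(1.40)
plan(p,R,10)
s=dict(tool_pos=p,eef_rot=Ro.from_matrix(R).as_quat()[[3,0,1,2]])
plan(LAB+.155*NN,Rlab(),8,s); print(LAB+.155*NN)"
```

```text
top scale 7.375 tcp,grasp,tip px [[404.6, 189.6], [408.1, 187.7], [389.4, 198.1]]
scene scale 5.9 tcp,grasp,tip px [[208.2, 206.6], [207.6, 201.6], [211.1, 229.9]]
{'time_s': np.float64(5.8333), 'q': array([-6.3280e-01,  2.2760e-01,  3.4490e-01,  1.6889e+00, -3.0000e-04,
       -5.2590e-01]), 'joint_velocities': array([-0.0003,  0.0116, -0.0378, -0.0039,  0.0017,  0.0003]), 'joint_efforts': array([ 2.38000e-02, -4.32593e+01,  3.41969e+01,  4.24000e-02,
       -6.10000e-03,  0.00000e+00]), 'tool_pos': array([ 0.5113, -0.2921,  0.2548]), 'eef_rot': array([-4.000e-04,  5.340e-02,  9.986e-01,  1.000e-04]), 'ft_force': array([ 0.3472,  0.0976, -2.7641]), 'ft_torque': array([ 0.0322, -0.0065,  0.001 ]), 'opening': np.float64(0.0335)}
turn total [ 0.    -0.001  0.064] shift total now-frame cm [ 9.74 33.36  0.5 ]
[np.float64(0.97), np.float64(3.34), np.float64(0.05), np.float64(0.0), np.float64(-0.0001), np.float64(0.0064)]
[np.float64(1.0), np.float64(3.33), np.float64(0.05), np.float64(0.0), np.float64(-0.0001), np.float64(0.0064)]
[np.float64(1.02), np.float64(3.32), np.float64(0.05), np.
[... 1188 characters left out ...]
.3), np.float64(0.2), np.float64(0.0047), np.float64(-0.0763), np.float64(0.0149)]
[np.float64(-0.31), np.float64(2.3), np.float64(0.22), np.float64(0.0047), np.float64(-0.0763), np.float64(0.0149)]
[np.float64(-0.26), np.float64(2.31), np.float64(0.23), np.float64(0.0047), np.float64(-0.0763), np.float64(0.0149)]
[np.float64(-0.21), np.float64(2.31), np.float64(0.24), np.float64(0.0047), np.float64(-0.0763), np.float64(0.0149)]
[np.float64(-0.16), np.float64(2.32), np.float64(0.24), np.float64(0.0047), np.float64(-0.0763), np.float64(0.0149)]
[np.float64(-0.1), np.float64(2.32), np.float64(0.24), np.float64(0.0047), np.float64(-0.0763), np.float64(0.0149)]
[0.51741032 0.22376296 0.23696857]
```

View pics/scene_d_z.png

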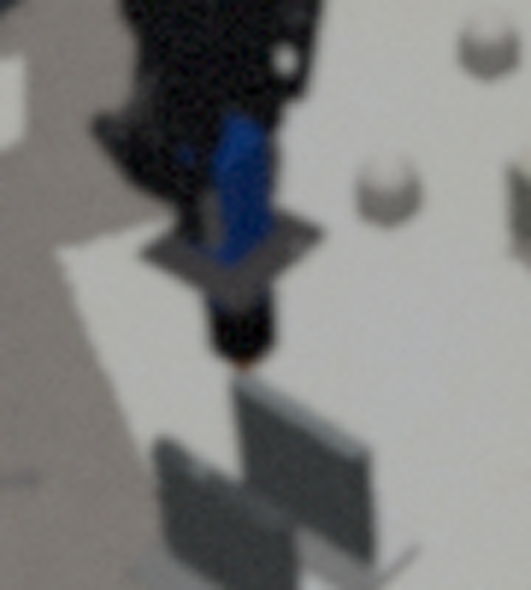

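View pics/top_d_z.png

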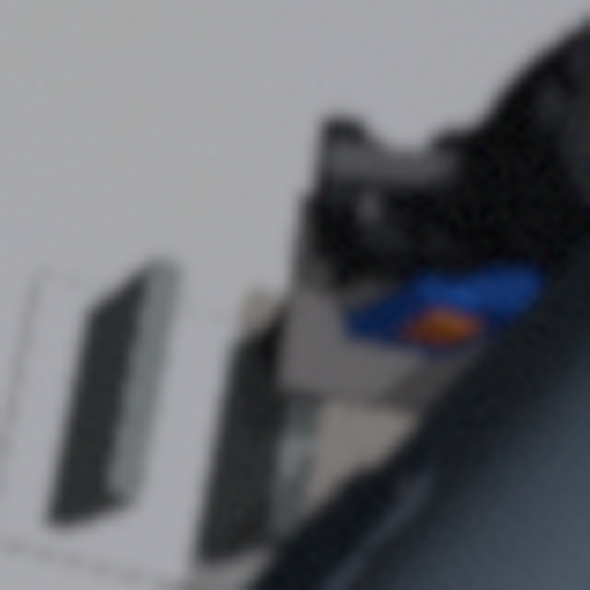

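>>> servo_tool([
  [0.97,3.3,0.05,0,0,0.006,255],
  [1.0,3.3,0.05,0,0,0.006,255],
  [1.0,3.3,0.05,0,0,0.006,255],
  [1.0,3.3,0.05,0,0,0.006,255],
  [1.1,3.3,0.05,0,0,0.006,255],
  [1.1,3.3,0.05,0,0,0.006,255],
  [1.1,3.3,0.05,0,0,0.006,255],
  [1.1,3.3,0.05,0,0,0.006,255],
  [1.1,3.3,0.05,0,0,0.006,255],
  [1.2,3.3,0.05,0,0,0.006,255],
])

```text
time_s: 6.67
tool_pos: [0.4481, 0.0508, 0.2481]
eef_rot: [-0.002, 0.084, 0.996, -0.0]
ft_force: [0.2, 0.4, -2.8]
opening: 0.0333
```

>>> servo_tool([
  [-0.46,2.28,0.16,0.005,-0.076,0.015,255],
  [-0.41,2.29,0.19,0.005,-0.076,0.015,255],
  [-0.36,2.3,0.2,0.005,-0.076,0.015,255],
  [-0.31,2.3,0.22,0.005,-0.076,0.015,255],
  [-0.26,2.3,0.23,0.005,-0.076,0.015,255],
  [-0.21,2.3,0.24,0.005,-0.076,0.015,255],
  [-0.16,2.3,0.24,0.005,-0.076,0.015,255],
  [-0.1,2.3,0.24,0.005,-0.076,0.015,255],
  [0,0,0,0,0,0,255],
  [0,0,0,0,0,0,255],
])

```text
time_s: 7.5
tool_pos: [0.5132, 0.2233, 0.232]
eef_rot: [0.293, 0.136, 0.945, -0.046]
ft_force: [-0.0, 0.3, -2.3]
opening: 0.0334
```

```bash
python3 look.py e "(160,90,300,200)" "(250,90,350,200)"; 
python3 -c "
from h import *
plan(LAB+.145*NN,Rlab(),3); print(LAB+.145*NN)"
```

```text
top scale 5.363636363636363 tcp,grasp,tip px [[177.7, 171.2], [174.3, 173.5], [193.0, 161.1]]
scene scale 5.363636363636363 tcp,grasp,tip px [[291.2, 122.8], [289.2, 118.0], [301.1, 146.5]]
{'time_s': np.float64(7.6), 'q': array([ 0.5218, -0.31  , -0.3488,  1.0907, -0.4296,  0.7136]), 'joint_velocities': array([-0.025 , -0.0076,  0.0271, -0.0058, -0.0035,  0.0019]), 'joint_efforts': array([ 6.50600e-01, -2.49797e+01,  3.68235e+01, -3.74080e+00,
       -1.57930e+00, -6.00000e-04]), 'tool_pos': array([0.5152, 0.2219, 0.235 ]), 'eef_rot': array([ 0.2948,  0.1377,  0.9445, -0.0457]), 'ft_force': array([-0.0296, -0.5318, -2.5242]), 'ft_torque': array([ 0.2421,  0.8747, -0.0548]), 'opening': np.float64(0.0339)}
turn total [-0.003 -0.005  0.005] shift total now-frame cm [-0.25  0.24  0.93]
[np.float64(-0.08), np.float64(0.08), np.float64(0.31), np.float64(-0.0009), np.float64(-0.0017), np.float64(0.0017)]
[np.float64(-0.08), np.float64(0.08), np.float64(0.31), np.float64(-0.0009), np.float64(-0.0017), np.float64(0.0017)]
[np.float64(-0.08), np.float64(0.08), np.float64(0.31), np.float64(-0.0009), np.float64(-0.0017), np.float64(0.0017)]
[0.52289998 0.22210083 0.22877705]
```

View pics/scene_e_z.png

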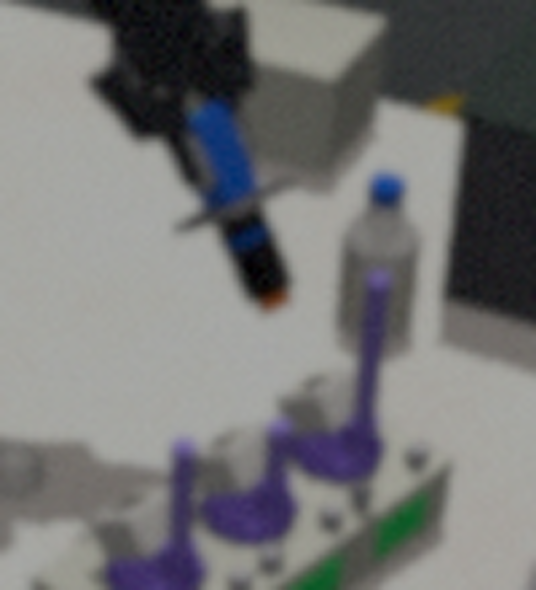

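View pics/top_e_z.png

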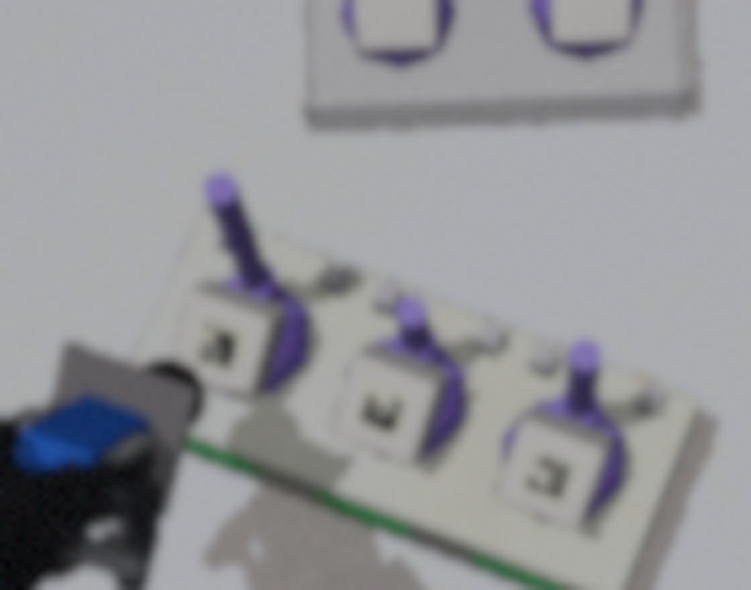

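```bash
python3 -c "
from h import *
plan(LAB+.108*NN,Rlab(),3)"
```

```text
turn total [-0.003 -0.005  0.005] shift total now-frame cm [-0.27  0.25  4.63]
[np.float64(-0.09), np.float64(0.08), np.float64(1.54), np.float64(-0.0009), np.float64(-0.0017), np.float64(0.0017)]
[np.float64(-0.09), np.float64(0.08), np.float64(1.54), np.float64(-0.0009), np.float64(-0.0017), np.float64(0.0017)]
[np.float64(-0.08), np.float64(0.08), np.float64(1.54), np.float64(-0.0009), np.float64(-0.0017), np.float64(0.0017)]
```

>>> servo_tool([
  [-0.14,0.12,1.0,-0.003,-0.005,0.005,255],
  [-0.13,0.13,1.0,0,0,0,255],
  [0,0,1.0,0,0,0,255],
  [0,0,1.0,0,0,0,255],
  [0,0,0.5,0,0,0,255],
  [0,0,0,0,0,0,255],
  [0,0,0,0,0,0,255],
  [0,0,0,0,0,0,255],
])

```text
time_s: 8.27
tool_pos: [0.544, 0.2169, 0.2021]
eef_rot: [0.299, 0.14, 0.943, -0.043]
ft_force: [0.0, 0.4, -2.3]
opening: 0.0333
```

```bash
python3 look.py f "(160,110,260,190)" "(270,110,350,180)"; 
python3 -c "
from h import *
plan(LAB+.096*NN,Rlab(),1); 
s0=LAB
print(proj('scene',LAB),proj('top',LAB))"
```

```text
top scale 7.375 tcp,grasp,tip px [[184.4, 163.2], [181.2, 165.3], [198.3, 153.8]]
scene scale 8.428571428571429 tcp,grasp,tip px [[297.6, 133.2], [295.5, 128.4], [307.6, 156.6]]
{'time_s': np.float64(8.3667), 'q': array([ 0.482 , -0.2673, -0.3855,  0.9832, -0.4131,  0.6766]), 'joint_velocities': array([ 0.0036, -0.0027,  0.0011,  0.0006,  0.0015,  0.0009]), 'joint_efforts': array([-1.06600e-01, -2.68520e+01,  3.72954e+01, -4.01150e+00,
       -1.56990e+00, -1.00000e-04]), 'tool_pos': array([0.5441, 0.2173, 0.2027]), 'eef_rot': array([ 0.2997,  0.1399,  0.9428, -0.0423]), 'ft_force': array([ 1.4442, -0.4868, -2.5225]), 'ft_torque': array([ 2.162e-01,  9.978e-01, -9.000e-04]), 'opening': np.float64(0.0332)}
turn total [ 0.004  0.004 -0.002] shift total now-frame cm [ 0.29 -0.16  1.52]
[np.float64(0.29), np.float64(-0.16), np.float64(1.52), np.float64(0.0037), np.float64(0.004), np.float64(-0.0019)]
[[308.60711816 161.38678283]] [[201.07197946 153.44894343]]
```

View pics/scene_f_z.png

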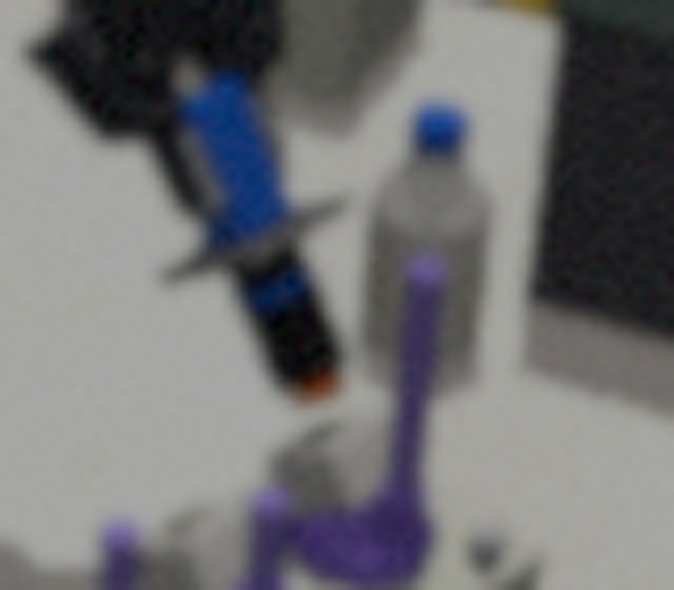

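View pics/top_f_z.png

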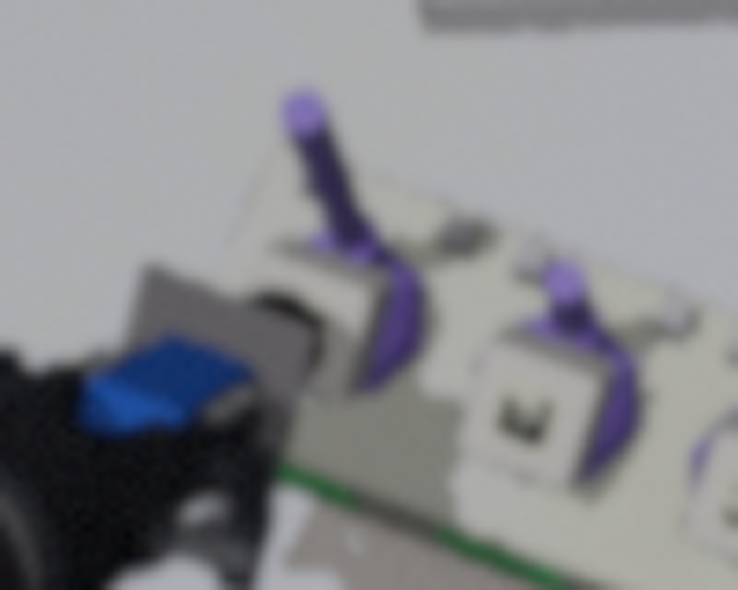

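>>> servo_tool([
  [0.15,-0.08,0.3,0.004,0.004,0,255],
  [0.15,-0.08,0.3,0,0,0,255],
  [0,0,0.3,0,0,0,255],
  [0,0,0,0,0,0,255],
  [0,0,0,0,0,0,255],
  [0,0,0,0,0,0,255],
])

```text
time_s: 8.87
tool_pos: [0.5459, 0.2147, 0.1926]
eef_rot: [0.297, 0.141, 0.943, -0.044]
ft_force: [-0.3, 0.1, -1.9]
opening: 0.0332
```

```bash
python3 look.py g "(180,125,240,170)" "(285,135,335,172)"; cat > ov2.py <<'E'
import sys; from h import *; from cell import arm; import cv2
tag=sys.argv[1]; st=arm.state(); R=Rq(st["eef_rot"]); tcp=st["tool_pos"]; D=float(sys.argv[4]) if len(sys.argv)>4 else .093
E=np.c_[np.cross(rz(YB)@[0,1,0],NN),rz(YB)@[0,1,0],NN]
th=np.linspace(0,2*np.pi,40)
circ=lambda r,z:tcp+(R@np.array([r*np.cos(th),r*np.sin(th),0*th+z])).T
sq=lambda h:LAB+np.array([E[:,0]*i*h+E[:,1]*j*h for i,j in((-1,-1),(1,-1),(1,1),(-1,1))])
for n,b in(("top",eval(sys.argv[2])),("scene",eval(sys.argv[3]))):
    im=cv2.imread(f"pics/{n}_{tag}.png");u0,v0,u1,v1=b; s=min(780/(u1-u0),590/(v1-v0)); c=cv2.resize(im[v0:v1,u0:u1],None,fx=s,fy=s,interpolation=cv2.INTER_CUBIC)
    for P,col in((sq(.023),(255,0,255)),(sq(.013),(255,255,0)),(circ(.012,D),(0,128,255)),(circ(.018,D-.01),(0,255,0)),(circ(.018,D-.072),(0,255,0))):
        cv2.polylines(c,[((proj(n,P)-[u0,v0]+.5)*s).astype(int)],True,col,1,cv2.LINE_AA)
    cv2.imwrite(f"pics/{n}_{tag}_ov.png",c)
print("tip in label frame mm",np.round(E.T@(tcp+R[:,2]*D-LAB)*1000,1),"axis tilt err",np.round(E.T@R[:,2],4))
E
python3 ov2.py g "(170,115,250,175)" "(285,130,345,175)"
```

```text
top scale 13.0 tcp,grasp,tip px [[186.3, 163.7], [183.2, 165.7], [200.0, 154.6]]
scene scale 15.6 tcp,grasp,tip px [[297.6, 136.0], [295.6, 131.2], [307.5, 159.3]]
{'time_s': np.float64(8.9667), 'q': array([ 0.4755, -0.2584, -0.3958,  0.9687, -0.4109,  0.673 ]), 'joint_velocities': array([ 0.0007, -0.0012,  0.0013, -0.0011,  0.001 , -0.0005]), 'joint_efforts': array([-8.90000e-03, -2.72627e+01,  3.73387e+01, -3.99460e+00,
       -1.56420e+00, -2.00000e-04]), 'tool_pos': array([0.546 , 0.2147, 0.1929]), 'eef_rot': array([ 0.2971,  0.1407,  0.9434, -0.0443]), 'ft_force': array([-0.3323, -0.0875, -3.3753]), 'ft_torque': array([0.3445, 0.9941, 0.0362]), 'opening': np.float64(0.0334)}
tip in label frame mm [-0.8 -0.4  8.7] axis tilt err [-8.0e-04 -1.1e-03 -1.0e+00]
```

View pics/scene_g_ov.png

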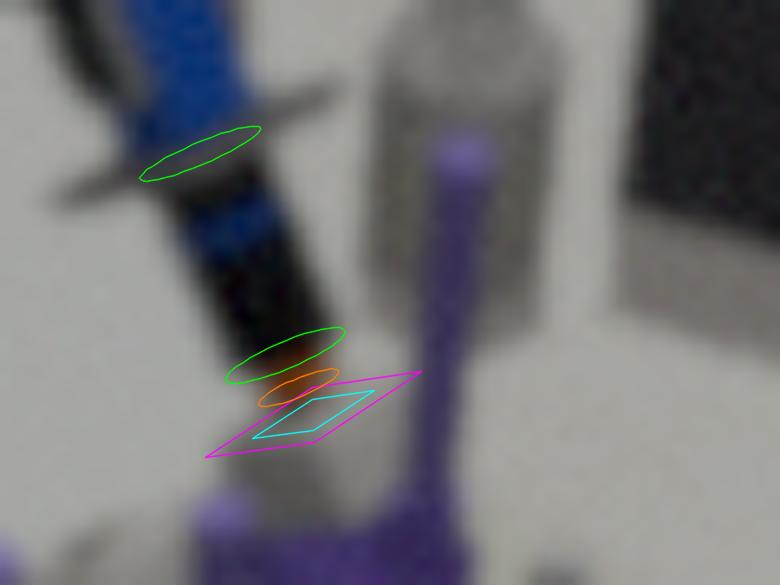

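View pics/top_g_ov.png

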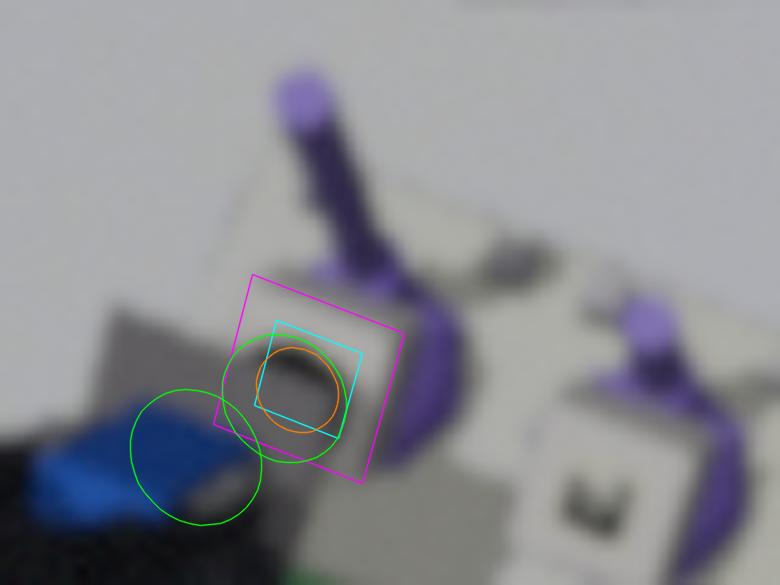

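View pics/scene_g_z.png

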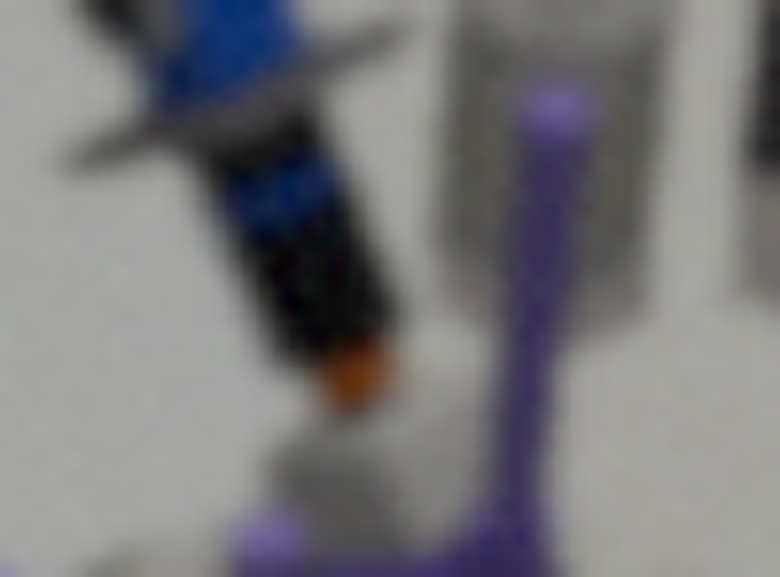

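```bash
cat > ov3.py <<'E'
from h import *; import cv2
E=np.c_[np.cross(rz(YB)@[0,1,0],NN),rz(YB)@[0,1,0],NN]
bx,by=rz(YB)@[1,0,0],rz(YB)@[0,1,0]
im=cv2.imread("pics/scene0.png");u0,v0,u1,v1=255,150,335,210; s=9.7
c=cv2.resize(im[v0:v1,u0:u1],None,fx=s,fy=s,interpolation=cv2.INTER_CUBIC)
c0=c.copy()
for k in range(3):
    L=LAB-by*.09*k
    P=L+np.array([E[:,0]*i*.023+E[:,1]*j*.023 for i,j in((-1,-1),(1,-1),(1,1),(-1,1))])
    B=P.copy(); B[:,2]=.075
    for q in(P,np.array([P[0],P[1],B[1],B[0]]),np.array([P[1],P[2],B[2],B[1]])):
        cv2.polylines(c,[((proj("scene",q)-[u0,v0]+.5)*s).astype(int)],True,(255,0,255),1,cv2.LINE_AA)
cv2.imwrite("pics/s0_ov.png",c);cv2.imwrite("pics/s0_plain.png",c0)
E
python3 ov3.py
```

```text
(no output)
```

View pics/s0_ov.png

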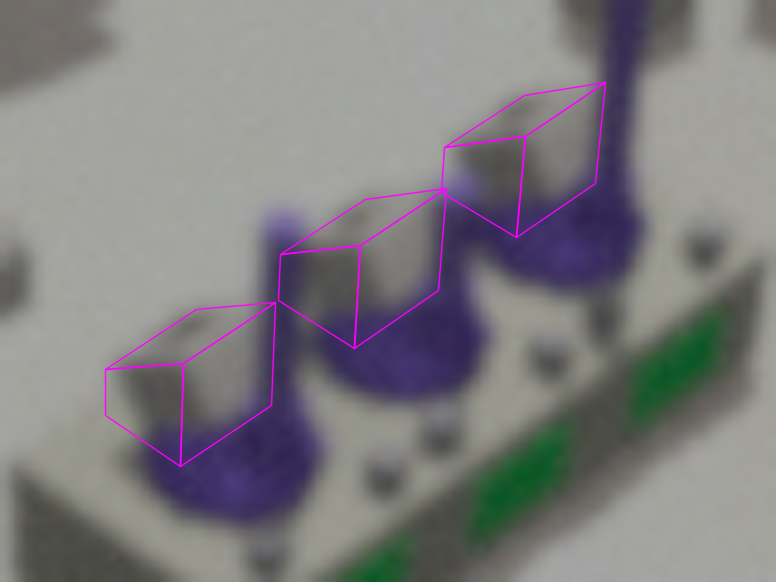

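View pics/s0_plain.png

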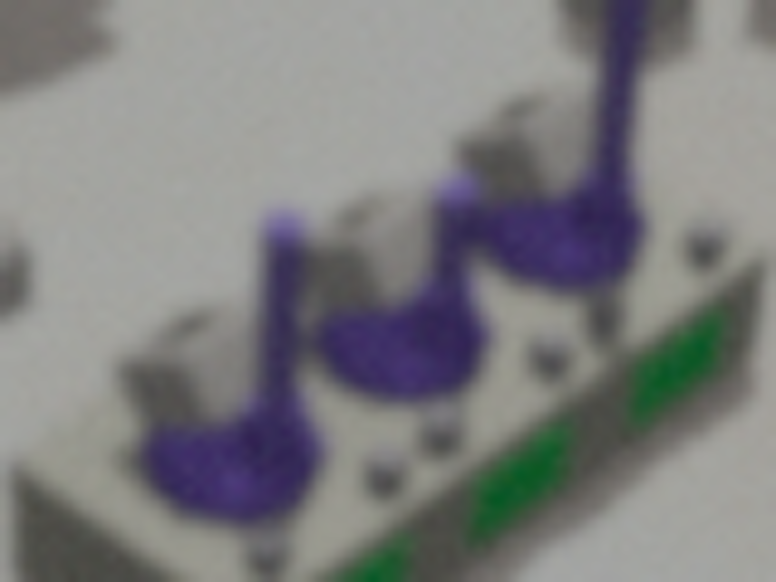

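```bash
cat > prof.py <<'E'
from h import *; import cv2
from scipy.ndimage import map_coordinates
E=np.c_[np.cross(rz(YB)@[0,1,0],NN),rz(YB)@[0,1,0],NN]; by=rz(YB)@[0,1,0]
im=cv2.cvtColor(cv2.imread("pics/top0.png"),cv2.COLOR_BGR2GRAY).astype(float)
g=np.arange(-.032,.0321,.002); t=np.linspace(-.015,.015,31)
print("mm  ",*[f"{v*1000:4.0f}" for v in g])
for k in range(3):
    L=LAB-by*.09*k
    for ax in(0,1):
        o=[]
        for v in g:
            P=L+v*E[:,ax]+t[:,None]*E[:,1-ax]; q=proj("top",P); o.append(np.median(map_coordinates(im,[q[:,1],q[:,0]],order=1)))
        print(k,"xy"[ax],*[f"{v:4.0f}" for v in o])
E
python3 prof.py
```

```text
mm    -32  -30  -28  -26  -24  -22  -20  -18  -16  -14  -12  -10   -8   -6   -4   -2    0    2    4    6    8   10   12   14   16   18   20   22   24   26   28   30   32
0 x  155  151  146  141  140  143  147  149  146  139  127  119  116  114  120  121  126  130  133  136  141  147  151  152  151  147  137  126  114  106  101   95   91
0 y   61   61   62   66   80  102  124  140  148  151  151  146  135  120  106   96  101  105  112  122  133  139  145  150  152  152  151  150  150  151  153  155  155
1 x  154  152  149  146  144  145  148  150  147  140  127  111   99   95   99  107  121  133  142  149  152  153  153  153  151  146  137  124  113  104   98   89   78
1 y   58   60   62   67   81  102  126  142  149  152  151  145  135  123  118  122  131  130  131  129  130  136  142  149  152  152  151  148  147  149  152  154  155
2 x  154  152  149  145  143  146  148  149  145  137  124  117  121  131  138  134  129  124  130  137  145  150  153  153  151  145  135  123  111  103   95   88   79
2 y   82   67   61   69   83  106  128  143  150  152  150  142  129  113  109  110  114  124  129  131  136  141  148  151  152  152  148  137  127  126  135  145  149
```

```bash
sed -i 's/^    for P,col in((sq/    fl=lambda z:tcp+(R@np.array([[i*.032,j*.032,z] for i,j in((-1,-1),(1,-1),(1,1),(-1,1))]).T).T\n    for P,col in((fl(D-.072),(0,255,255)),(fl(D-.078),(0,255,255)),(sq/' ov2.py
python3 ov2.py g "(170,115,250,175)" "(275,120,345,172)"
```

```text
tip in label frame mm [-0.8 -0.4  8.7] axis tilt err [-8.0e-04 -1.1e-03 -1.0e+00]
```

View pics/scene_g_ov.png

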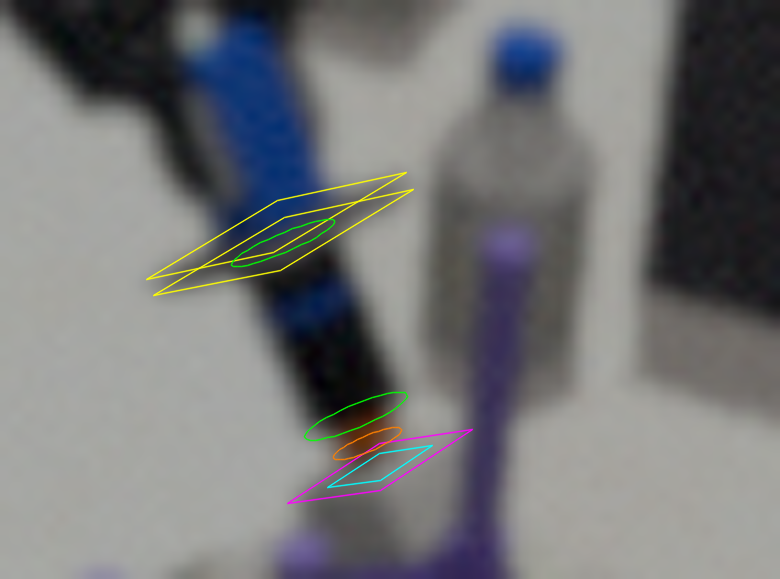

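View pics/top_g_ov.png

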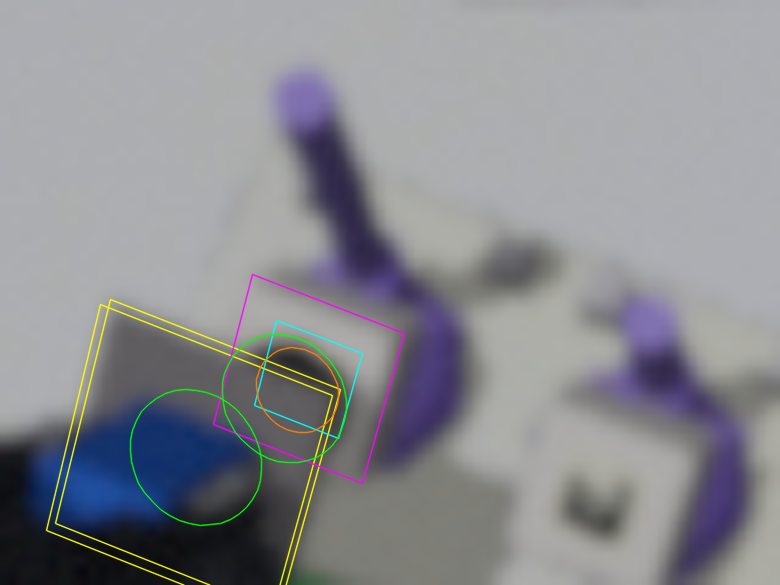

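```bash
cat > prof2.py <<'E'
from h import *; import cv2,sys
from scipy.ndimage import map_coordinates
from cell import arm
tag=sys.argv[1]; D=.093; st=arm.state(); R=Rq(st["eef_rot"]); tcp=st["tool_pos"]
im=cv2.cvtColor(cv2.imread(f"pics/top_{tag}.png"),cv2.COLOR_BGR2GRAY).astype(float)
g=np.arange(-.012,.0121,.0015)
print("mm  ",*[f"{v*1000:5.1f}" for v in g])
# tool x axis is which way
print("toolx",np.round(R[:,0],2),"tooly",np.round(R[:,1],2))
sx=np.sign(R[0,0]); sy=np.sign(R[1,1])
for z in(D-.072,D-.078):
    for nm,f in(("x+",lambda v,t:np.c_[sx*(.032+v)+0*t,t,0*t+z]),("y+",lambda v,t:np.c_[t,sy*(.032+v)+0*t,0*t+z])):
        t=np.linspace(0,.026,20) if nm=="x+" else sx*np.linspace(.005,.027,20)
        if nm=="x+": t=sy*t
        o=[]
        for v in g:
            q=proj("top",tcp+f(v,t)@R.T); o.append(np.median(map_coordinates(im,[q[:,1],q[:,0]],order=1)))
        print(nm,round(z,3),*[f"{v:5.0f}" for v in o])
E
python3 prof2.py g
```

```text
mm   -12.0 -10.5  -9.0  -7.5  -6.0  -4.5  -3.0  -1.5  -0.0   1.5   3.0   4.5   6.0   7.5   9.0  10.5  12.0
toolx [-0.78  0.24 -0.57] tooly [0.29 0.96 0.  ]
x+ 0.021    94    94    94    95    98   105   116   131   147   158   166   170   172   173   173   173   173
y+ 0.021    94    93    94    94    96   101   111   126   143   157   166   171   173   173   173   173   174
x+ 0.015    94    94    94    94    95    96   101   110   123   140   153   163   169   171   173   173   173
y+ 0.015    93    93    95    98   105   117   133   149   162   169   172   173   173   173   173   174   174
```

>>> servo_tool([
  [-0.08,0.16,0.0,0,0,0,255],
  [-0.07,0.17,0.0,0,0,0,255],
  [0,0,0.2,0,0,0,255],
  [0,0,0.2,0,0,0,255],
  [0,0,0,0,0,0,255],
  [0,0,0,0,0,0,255],
  [0,0,0,0,0,0,255],
])

```text
time_s: 9.55
tool_pos: [0.5502, 0.2167, 0.19]
eef_rot: [0.297, 0.141, 0.943, -0.044]
ft_force: [0.5, -0.1, -2.6]
opening: 0.0335
```

```bash
cat >> h.py <<'E'
_E=np.c_[np.cross(rz(YB)@[0,1,0],NN),rz(YB)@[0,1,0],NN]
LAB=LAB+_E@[.0015,.0033,0]
E
cat > st.py <<'E'
from h import *; from cell import arm,imaging
o=[]
for i in range(1):
    s=arm.state(); o.append(s)
R=Rq(s["eef_rot"]); print("t",s["time_s"],"tip lab mm",np.round(_E.T@(s["tool_pos"]+R[:,2]*.093-LAB)*1000,2),"tilt",np.round(_E.T@R[:,2],4),"f in label frame",np.round(_E.T@s["ft_force"],2),"torq",np.round(s["ft_torque"],2))
E
sed -i 's/from h import \*/from h import *; from h import _E/' st.py; python3 look.py h "(170,115,250,175)" "(275,120,345,172)"; python3 ov2.py h "(170,115,250,175)" "(275,120,345,172)"; python3 prof2.py h;python3 st.py
```

```text
top scale 9.75 tcp,grasp,tip px [[185.9, 162.3], [182.8, 164.3], [199.6, 153.3]]
scene scale 11.142857142857142 tcp,grasp,tip px [[298.9, 136.6], [296.9, 131.9], [308.7, 159.9]]
{'time_s': np.float64(9.65), 'q': array([ 0.4752, -0.2446, -0.3898,  0.9612, -0.4108,  0.6727]), 'joint_velocities': array([-0.0004, -0.0001, -0.0015,  0.0017, -0.0003,  0.0002]), 'joint_efforts': array([-8.70000e-03, -2.77890e+01,  3.73624e+01, -3.99950e+00,
       -1.56520e+00, -2.00000e-04]), 'tool_pos': array([0.5503, 0.2168, 0.1903]), 'eef_rot': array([ 0.297 ,  0.1406,  0.9434, -0.0443]), 'ft_force': array([-0.1542, -0.0038, -1.6748]), 'ft_torque': array([0.3352, 0.9418, 0.021 ]), 'opening': np.float64(0.0334)}
tip in label frame mm [-0.9 -0.6  4.5] axis tilt err [-9.0e-04 -1.3e-03 -1.0e+00]
mm   -12.0 -10.5  -9.0  -7.5  -6.0  -4.5  -3.0  -1.5  -0.0   1.5   3.0   4.5   6.0   7.5   9.0  10.5  12.0
toolx [-0.78  0.24 -0.57] tooly [ 0.29  0.96 -0.  ]
x+ 0.021    95    95    95    95    98   105   115   131   146   158   166   170   172   173   173   173   173
y+ 0.021    93    93    94    94    96   101   111   126   142   156   166   171   173   173   173   174   174
x+ 0.015    94    95    95    95    95    97   101   110   123   139   153   163   169   172   173   173   173
y+ 0.015    93    94    94    97   104   117   133   149   161   168   172   173   173   174   174   174   173
t 9.65 tip lab mm [-0.95 -0.57  4.54] tilt [-9.0e-04 -1.3e-03 -1.0e+00] f in label frame [-1.08 -0.05 -1.29] torq [0.34 0.94 0.02]
```

View pics/scene_h_ov.png

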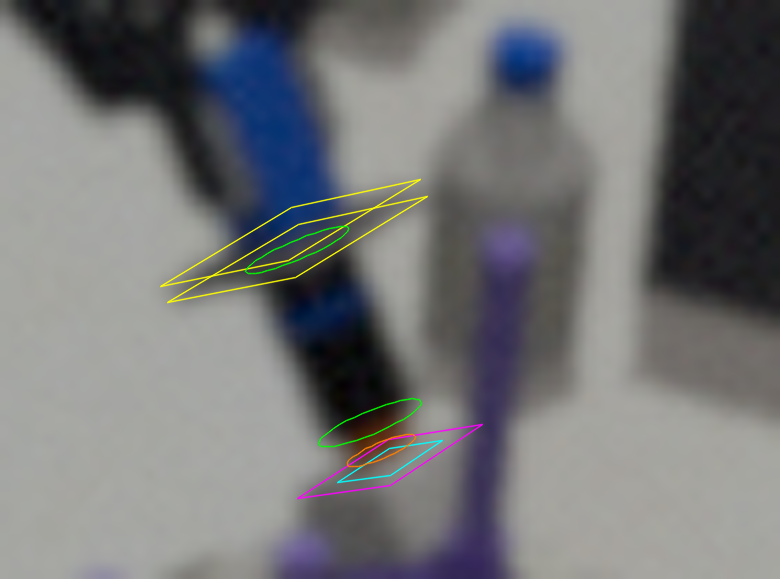

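View pics/top_h_z.png

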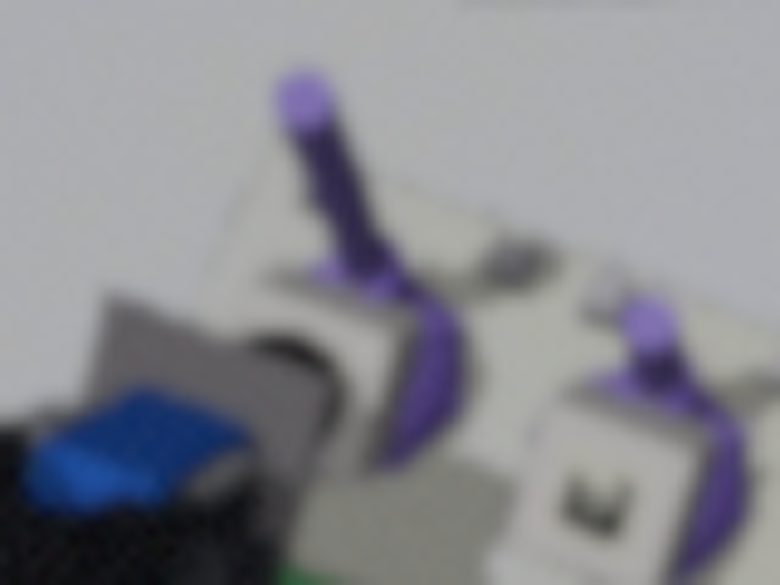

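View pics/scene_h_z.png

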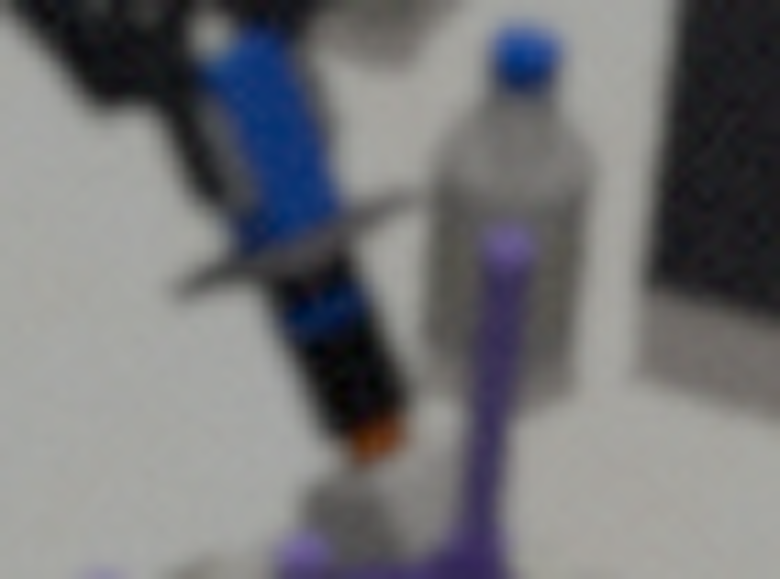

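>>> servo_tool([
  [-0.09,0.05,0.1,0,0,0,255],
  [0,0,0.1,0,0,0,255],
  [0,0,0,0,0,0,255],
  [0,0,0,0,0,0,255],
  [0,0,0,0,0,0,255],
])

```text
time_s: 10.07
tool_pos: [0.5524, 0.2169, 0.1896]
eef_rot: [0.297, 0.141, 0.943, -0.044]
ft_force: [-0.4, 0.5, -1.0]
opening: 0.0334
```

```bash
python3 st.py
```

```text
t 10.0667 tip lab mm [0.4  0.19 2.87] tilt [-3.e-04 -8.e-04 -1.e+00] f in label frame [-1.04  0.33 -0.55] torq [0.27 0.9  0.03]
```

>>> servo_tool([
  [0.03,0,0.1,0,0,0,255],
  [0,0,0,0,0,0,255],
  [0,0,0,0,0,0,255],
])

```text
time_s: 10.32
tool_pos: [0.5528, 0.2168, 0.1889]
eef_rot: [0.297, 0.141, 0.943, -0.044]
ft_force: [-1.4, 0.1, 0.5]
opening: 0.0336
```

```bash
python3 st.py
```

```text
t 10.3167 tip lab mm [0.38 0.2  2.02] tilt [ 1.e-04 -8.e-04 -1.e+00] f in label frame [-0.85 -0.29  1.15] torq [ 0.18  0.85 -0.02]
```

>>> servo_tool([
  [0,0,0.1,0,0,0,255],
  [0,0,0,0,0,0,255],
  [0,0,0,0,0,0,255],
])

```text
time_s: 10.57
tool_pos: [0.5534, 0.2166, 0.1881]
eef_rot: [0.297, 0.141, 0.943, -0.044]
ft_force: [-3.0, 0.0, 1.6]
opening: 0.0332
```

```bash
python3 st.py
```

```text
t 10.5667 tip lab mm [0.37 0.23 1.04] tilt [ 0.e+00 -7.e-04 -1.e+00] f in label frame [-1.44 -0.82  2.98] torq [ 0.15  0.84 -0.04]
```

>>> servo_tool([
  [0,0,0.1,0,0,0,255],
  [0,0,0,0,0,0,255],
  [0,0,0,0,0,0,255],
])

```text
time_s: 10.82
tool_pos: [0.5539, 0.2165, 0.1873]
eef_rot: [0.297, 0.141, 0.943, -0.044]
ft_force: [-3.7, -0.1, 3.8]
opening: 0.0335
```

```bash
python3 st.py
```

```text
t 10.8167 tip lab mm [0.35 0.23 0.04] tilt [-0.e+00 -7.e-04 -1.e+00] f in label frame [-0.71 -1.14  5.18] torq [ 0.12  0.86 -0.12]
```

>>> servo_tool([
  [0,0,0.1,0,0,0,255],
  [0,0,0,0,0,0,255],
  [0,0,0,0,0,0,255],
])

```text
time_s: 11.07
tool_pos: [0.5544, 0.2163, 0.1865]
eef_rot: [0.297, 0.141, 0.943, -0.044]
ft_force: [-5.7, 1.2, 5.3]
opening: 0.0334
```

```bash
python3 st.py;  python3 look.py i "(170,115,250,175)" "(275,120,345,172)"; python3 prof2.py i; python3 st.py
```

```text
t 11.0667 tip lab mm [ 0.34  0.23 -0.93] tilt [-0.e+00 -7.e-04 -1.e+00] f in label frame [-1.72 -0.5   7.65] torq [ 0.08  0.87 -0.15]
top scale 9.75 tcp,grasp,tip px [[186.6, 161.1], [183.5, 163.1], [200.2, 152.3]]
scene scale 11.142857142857142 tcp,grasp,tip px [[299.9, 137.9], [297.8, 133.1], [309.7, 161.1]]
{'time_s': np.float64(11.1667), 'q': array([ 0.4703, -0.2366, -0.3914,  0.9484, -0.4087,  0.6677]), 'joint_velocities': array([-0.0018,  0.0001, -0.0009, -0.0003, -0.0006, -0.0008]), 'joint_efforts': array([-1.49480e+00, -2.35802e+01,  3.37847e+01, -4.19620e+00,
       -1.20380e+00,  2.10000e-03]), 'tool_pos': array([0.5544, 0.2163, 0.1865]), 'eef_rot': array([ 0.2975,  0.1406,  0.9433, -0.0441]), 'ft_force': array([-4.6924,  0.5101,  4.9516]), 'ft_torque': array([ 0.0322,  0.9459, -0.151 ]), 'opening': np.float64(0.0336)}
mm   -12.0 -10.5  -9.0  -7.5  -6.0  -4.5  -3.0  -1.5  -0.0   1.5   3.0   4.5   6.0   7.5   9.0  10.5  12.0
toolx [-0.78  0.24 -0.57] tooly [0.29 0.96 0.  ]
x+ 0.021    94    95    95    95    97   104   114   129   145   156   166   170   172   173   173   173   173
y+ 0.021    93    94    94    95    97   101   110   123   139   154   164   169   172   173   174   174   174
x+ 0.015    94    94    95    95    95    96   100   108   121   137   151   162   169   172   173   173   174
y+ 0.015    94    94    95    98   104   115   130   146   159   167   171   173   174   174   174   174   174
t 11.1667 tip lab mm [ 0.37  0.26 -0.88] tilt [ 1.e-04 -7.e-04 -1.e+00] f in label frame [-0.96 -0.87  6.72] torq [ 0.03  0.95 -0.15]
```

View pics/scene_i_z.png

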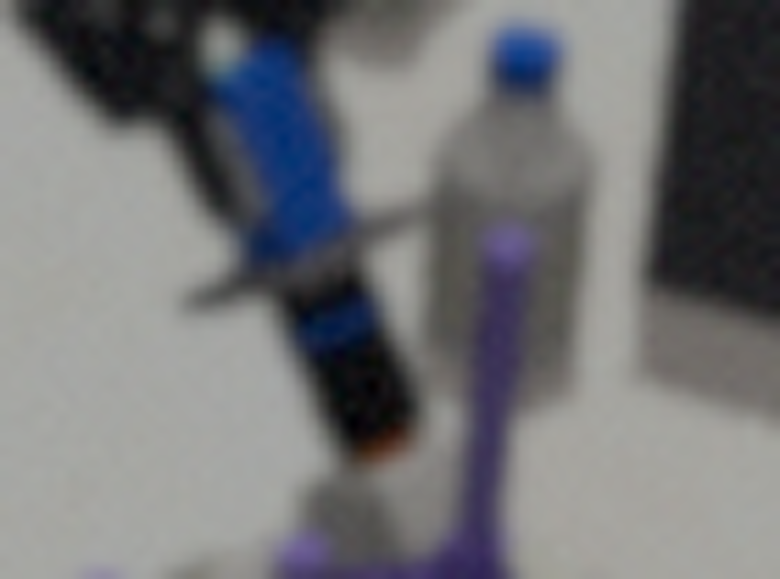

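View pics/top_i_z.png

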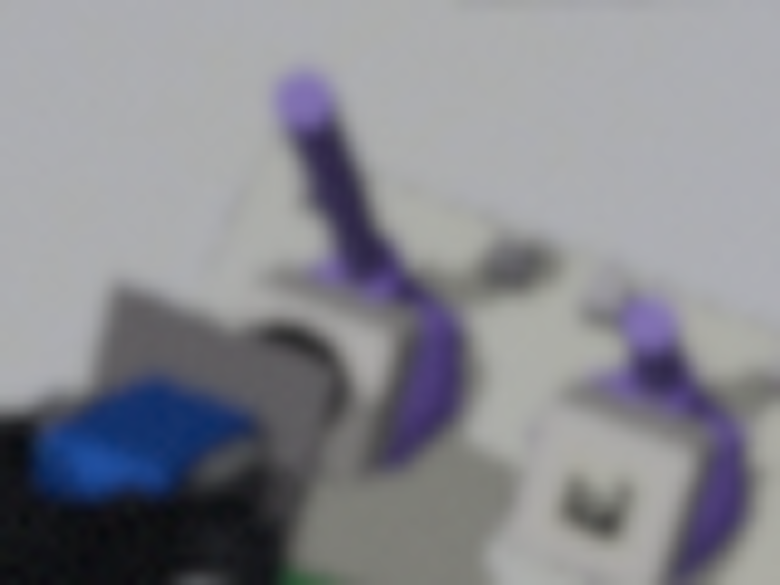

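>>> servo_tool([
  [0,0,0,0,0,0,255],
  [0,0,0,0,0,0,255],
  [0,0,0,0,0,0,255],
  [0,0,0,0,0,0,255],
  [0,0,0,0,0,0,255],
  [0,0,0,0,0,0,255],
  [0,0,0,0,0,0,255],
  [0,0,0,0,0,0,255],
  [0,0,0,0,0,0,255],
  [0,0,0,0,0,0,255],
])

```text
time_s: 12.0
tool_pos: [0.5544, 0.2163, 0.1865]
eef_rot: [0.297, 0.141, 0.943, -0.044]
ft_force: [-5.5, 0.5, 6.1]
opening: 0.0338
```

>>> servo_tool([
  [0,0,0,0,0,0,255],
  [0,0,0,0,0,0,255],
  [0,0,0,0,0,0,255],
  [0,0,0,0,0,0,255],
  [0,0,0,0,0,0,255],
  [0,0,0,0,0,0,255],
  [0,0,0,0,0,0,255],
  [0,0,0,0,0,0,255],
  [0,0,0,0,0,0,255],
  [0,0,0,0,0,0,255],
])

```text
time_s: 12.83
tool_pos: [0.5545, 0.2163, 0.1865]
eef_rot: [0.297, 0.141, 0.943, -0.044]
ft_force: [-6.1, 1.1, 4.8]
opening: 0.0331
```

```bash
python3 st.py
```

```text
t 12.8333 tip lab mm [ 0.39  0.22 -0.9 ] tilt [ 0.e+00 -7.e-04 -1.e+00] f in label frame [-2.33 -0.77  7.46] torq [ 0.06  0.91 -0.13]
```

>>> servo_tool([
  [0,0,-0.3,0,0,0,255],
  [0,0,-0.5,0,0,0,255],
  [0,0,-1.0,0,0,0,255],
  [0,0,-1.5,0,0,0,255],
  [0,0,-1.5,0,0,0,255],
  [0,0,-1.5,0,0,0,255],
  [0,0,0,0,0,0,255],
])

```text
time_s: 13.42
tool_pos: [0.5194, 0.2277, 0.2399]
eef_rot: [0.298, 0.14, 0.943, -0.043]
ft_force: [0.5, -0.6, -0.9]
opening: 0.0331
```

```bash
python3 -c "
from h import *
p=np.array([.45,.05,.255]); R=Rdown(1.42)
plan(p,R,9)
s=dict(tool_pos=p,eef_rot=Ro.from_matrix(R).as_quat()[[3,0,1,2]])
plan(np.array([.5119,-.2922,.255]),Rdown(1.464),10,s)"
```

```text
turn total [-0.042  0.611 -0.14 ] shift total now-frame cm [  0.32 -19.01  -2.13]
[np.float64(0.04), np.float64(-2.11), np.float64(-0.24), np.float64(-0.0047), np.float64(0.0679), np.float64(-0.0156)]
[np.float64(0.08), np.float64(-2.11), np.float64(-0.24), np.float64(-0.0047), np.float64(0.0679), np.float64(-0.0156)]
[np.float64(0.13), np.float64(-2.11), np.float64(-0.24), np.float64(-0.0047), np.float64(0.0679), np.float64(-0.0156)]
[np.float64(0.18), np.float64(-2.1), np.float64(-0.24), np.float64(-0.0047), np.float64(0.0679), np.float64(-0.0156)]
[np.float64(0.23), np.float64(-2.1), np.float64(-0.24), np.float64(-0.0047), np.float64(0.0679), np.float64(-0.0156)]
[np.float64(0.28), np.float64(-2.09), np.float64(-0.23), np.float64(-0.0047), np.float64(0.0679), np.float64(-0.0156)]
[np.float64(0.33), np.float64(-2.09), np.float64(-0.22), np.float64(-0.0047), np.float64(0.0679), np.float64(-0.0156)]
[np.float64(0.38), np.float64(-2.08), np.float64(-0.21), np.float64(-0.0047), np.float64(0.0679), np.float64(-0.0156)]
[np.float64(0.42), np.float64(-2.08), np.float64(-0.19), np.float64(
[... 538 characters left out ...]
float64(0.0), np.float64(-0.0044)]
[np.float64(-1.07), np.float64(-3.31), np.float64(0.0), np.float64(0.0), np.float64(0.0), np.float64(-0.0044)]
[np.float64(-1.05), np.float64(-3.31), np.float64(0.0), np.float64(0.0), np.float64(0.0), np.float64(-0.0044)]
[np.float64(-1.04), np.float64(-3.32), np.float64(0.0), np.float64(0.0), np.float64(0.0), np.float64(-0.0044)]
[np.float64(-1.02), np.float64(-3.32), np.float64(0.0), np.float64(0.0), np.float64(0.0), np.float64(-0.0044)]
[np.float64(-1.01), np.float64(-3.33), np.float64(0.0), np.float64(0.0), np.float64(0.0), np.float64(-0.0044)]
[np.float64(-0.99), np.float64(-3.33), np.float64(0.0), np.float64(0.0), np.float64(0.0), np.float64(-0.0044)]
```

>>> servo_tool([
  [0.04,-2.1,-0.24,-0.005,0.068,-0.016,255],
  [0.08,-2.1,-0.24,-0.005,0.068,-0.016,255],
  [0.13,-2.1,-0.24,-0.005,0.068,-0.016,255],
  [0.18,-2.1,-0.24,-0.005,0.068,-0.016,255],
  [0.23,-2.1,-0.24,-0.005,0.068,-0.016,255],
  [0.28,-2.1,-0.23,-0.005,0.068,-0.016,255],
  [0.33,-2.1,-0.22,-0.005,0.068,-0.016,255],
  [0.38,-2.1,-0.21,-0.005,0.068,-0.016,255],
  [0.42,-2.1,-0.19,-0.005,0.068,-0.016,255],
  [0,0,0,0,0,0,255],
])

```text
time_s: 14.25
tool_pos: [0.4514, 0.0444, 0.2513]
eef_rot: [-0.004, 0.076, 0.997, -0.002]
ft_force: [2.3, 0.7, -3.3]
opening: 0.0335
```

>>> servo_tool([
  [-1.1,-3.3,0,0,0,-0.004,255],
  [-1.1,-3.3,0,0,0,-0.004,255],
  [-1.1,-3.3,0,0,0,-0.004,255],
  [-1.1,-3.3,0,0,0,-0.004,255],
  [-1.1,-3.3,0,0,0,-0.004,255],
  [-1.05,-3.3,0,0,0,-0.004,255],
  [-1.05,-3.3,0,0,0,-0.004,255],
  [-1,-3.3,0,0,0,-0.004,255],
  [-1,-3.3,0,0,0,-0.004,255],
  [0,0,0,0,0,0,255],
])

```text
time_s: 15.08
tool_pos: [0.5072, -0.265, 0.2494]
eef_rot: [-0.002, 0.059, 0.998, -0.002]
ft_force: [0.9, -0.8, -3.5]
opening: 0.0334
```

```bash
python3 -c "
from h import *
plan(np.array([.5119,-.2922,.245]),Rdown(1.464),2)"
```

```text
turn total [-0.004 -0.005 -0.01 ] shift total now-frame cm [-0.79 -2.65  0.45]
[np.float64(-0.39), np.float64(-1.32), np.float64(0.23), np.float64(-0.0022), np.float64(-0.0023), np.float64(-0.0052)]
[np.float64(-0.39), np.float64(-1.33), np.float64(0.22), np.float64(-0.0022), np.float64(-0.0023), np.float64(-0.0052)]
```

>>> servo_tool([
  [-0.39,-1.3,0.2,-0.002,-0.002,-0.005,255],
  [-0.39,-1.3,0.2,-0.002,-0.002,-0.005,255],
  [0,0,0,0,0,0,255],
  [0,0,0,0,0,0,255],
  [0,0,0,0,0,0,255],
  [0,0,0,0,0,0,255],
])

```text
time_s: 15.58
tool_pos: [0.5118, -0.2842, 0.2489]
eef_rot: [0.001, 0.05, 0.999, 0.002]
ft_force: [0.2, -0.4, -2.8]
opening: 0.0333
```

```bash
python3 look.py j "(350,150,430,230)" "(170,170,260,270)"; python3 -c "
from h import *
plan(np.array([.5119,-.2922,.20]),Rdown(1.464),2)"
```

```text
top scale 7.375 tcp,grasp,tip px [[399.6, 190.0], [403.0, 188.1], [384.8, 198.3]]
scene scale 5.9 tcp,grasp,tip px [[210.2, 206.4], [209.6, 201.5], [213.0, 229.6]]
{'time_s': np.float64(15.6833), 'q': array([-0.6236,  0.2153,  0.3189,  1.6751,  0.0039, -0.5232]), 'joint_velocities': array([-0.0015, -0.0004,  0.0014, -0.0004, -0.0009,  0.0006]), 'joint_efforts': array([-9.21000e-02, -4.14693e+01,  3.31259e+01,  6.70000e-03,
        9.40000e-03,  2.00000e-04]), 'tool_pos': array([ 0.5118, -0.2843,  0.249 ]), 'eef_rot': array([8.000e-04, 5.020e-02, 9.987e-01, 1.800e-03]), 'ft_force': array([ 0.106 ,  0.2018, -2.9141]), 'ft_torque': array([-0.0118,  0.0115,  0.0182]), 'opening': np.float64(0.0333)}
turn total [0.004 0.001 0.006] shift total now-frame cm [-0.08 -0.81  4.9 ]
[np.float64(-0.04), np.float64(-0.4), np.float64(2.45), np.float64(0.0019), np.float64(0.0007), np.float64(0.0032)]
[np.float64(-0.04), np.float64(-0.4), np.float64(2.45), np.float64(0.0019), np.float64(0.0007), np.float64(0.0032)]
```

View pics/scene_j_z.png

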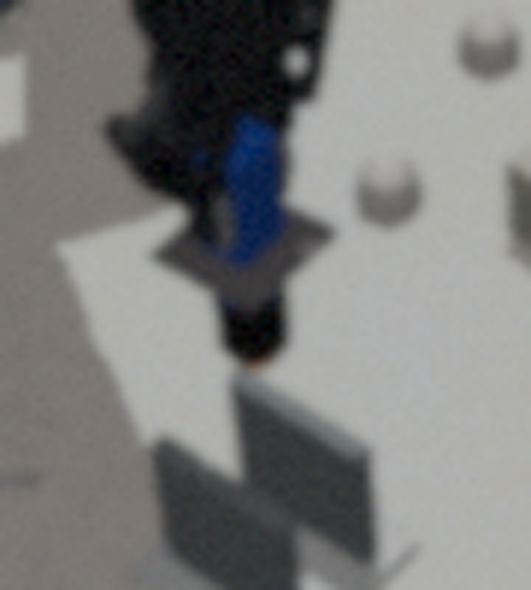

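>>> servo_tool([
  [-0.08,-0.8,0,0.004,0,0.004,255],
  [0,0,1.5,0,0,0,255],
  [0,0,1.5,0,0,0,255],
  [0,0,1.0,0,0,0,255],
  [0,0,0,0,0,0,255],
  [0,0,0,0,0,0,255],
  [0,0,0,0,0,0,255],
])

```text
time_s: 16.27
tool_pos: [0.5119, -0.2933, 0.2093]
eef_rot: [0.001, 0.053, 0.999, -0.0]
ft_force: [-0.7, 0.2, -3.0]
opening: 0.0332
```

```bash
python3 -c "
from h import *
plan(np.array([.5119,-.2922,.118]),Rdown(1.464),1)"
```

```text
turn total [-0.001  0.002  0.001] shift total now-frame cm [0.02 0.11 9.13]
[np.float64(0.02), np.float64(0.11), np.float64(9.13), np.float64(-0.0006), np.float64(0.0016), np.float64(0.0014)]
```

>>> servo_tool([
  [0.02,0.1,1.0,0,0,0,255],
  [0,0,1.5,0,0,0,255],
  [0,0,1.5,0,0,0,255],
  [0,0,1.5,0,0,0,255],
  [0,0,1.5,0,0,0,255],
  [0,0,1.0,0,0,0,255],
  [0,0,0.5,0,0,0,255],
  [0,0,0,0,0,0,255],
  [0,0,0,0,0,0,255],
  [0,0,0,0,0,0,255],
])

```text
time_s: 17.1
tool_pos: [0.5123, -0.2925, 0.1249]
eef_rot: [0.001, 0.053, 0.999, -0.001]
ft_force: [-0.8, -0.3, -1.6]
opening: 0.0333
```

```bash
python3 look.py k "(350,150,430,230)" "(180,200,250,270)"
```

```text
top scale 7.375 tcp,grasp,tip px [[384.0, 200.9], [386.5, 199.5], [372.5, 207.2]]
scene scale 8.428571428571429 tcp,grasp,tip px [[212.4, 238.8], [211.8, 234.5], [214.9, 259.0]]
{'time_s': np.float64(17.2), 'q': array([-6.3270e-01,  2.1510e-01,  7.2100e-02,  1.4245e+00,  4.0000e-04,
       -5.2720e-01]), 'joint_velocities': array([-0.0005,  0.0028, -0.003 , -0.0009, -0.0004, -0.0001]), 'joint_efforts': array([ 3.90000e-03, -4.16365e+01,  3.32244e+01, -6.80000e-03,
       -1.10000e-03,  0.00000e+00]), 'tool_pos': array([ 0.5124, -0.2926,  0.125 ]), 'eef_rot': array([ 1.500e-03,  5.270e-02,  9.986e-01, -7.000e-04]), 'ft_force': array([-0.0663, -0.493 , -1.8514]), 'ft_torque': array([-0.0618, -0.0561, -0.0331]), 'opening': np.float64(0.0333)}
```

View pics/scene_k_z.png

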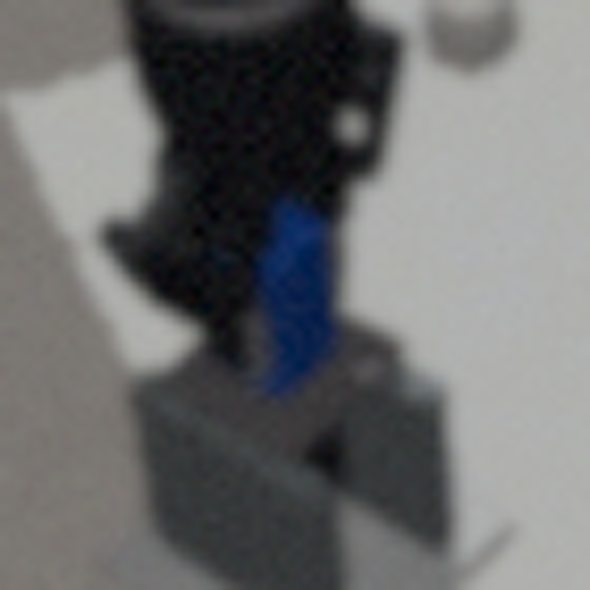

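Head is between the rails, flange ~9 mm above them. Down slowly.

>>> servo_tool([
  [0,0,0.3,0,0,0,255],
  [0,0,0.2,0,0,0,255],
  [0,0,0.1,0,0,0,255],
  [0,0,0,0,0,0,255],
  [0,0,0,0,0,0,255],
])

```text
time_s: 17.62
tool_pos: [0.5115, -0.2919, 0.1173]
eef_rot: [0.0, 0.053, 0.999, 0.0]
ft_force: [0.6, 1.6, -2.8]
opening: 0.0334
```

>>> servo_tool([
  [0,0,0.1,0,0,0,255],
  [0,0,0.1,0,0,0,255],
  [0,0,0,0,0,0,255],
  [0,0,0,0,0,0,255],
])

```text
time_s: 17.95
tool_pos: [0.5118, -0.2922, 0.1161]
eef_rot: [0.001, 0.053, 0.999, -0.0]
ft_force: [-0.7, 1.1, -0.3]
opening: 0.0333
```

>>> servo_tool([
  [0,0,0.05,0,0,0,255],
  [0,0,0.05,0,0,0,255],
  [0,0,0,0,0,0,255],
  [0,0,0,0,0,0,255],
])

```text
time_s: 18.28
tool_pos: [0.5119, -0.2922, 0.1161]
eef_rot: [0.001, 0.053, 0.999, -0.0]
ft_force: [-2.4, 1.3, 5.4]
opening: 0.0336
```

```bash
python3 look.py l "(350,150,430,230)" "(180,200,250,270)"
```

```text
top scale 7.375 tcp,grasp,tip px [[382.6, 201.7], [385.1, 200.3], [371.4, 207.9]]
scene scale 8.428571428571429 tcp,grasp,tip px [[212.5, 240.7], [212.0, 236.4], [215.1, 260.7]]
{'time_s': np.float64(18.3833), 'q': array([-6.3270e-01,  2.1720e-01,  5.6700e-02,  1.4083e+00,  4.0000e-04,
       -5.2720e-01]), 'joint_velocities': array([-0.0016,  0.0001,  0.0007, -0.0001, -0.0015,  0.0003]), 'joint_efforts': array([ 1.10500e-01, -3.75398e+01,  3.05859e+01, -1.16920e+00,
       -2.02000e-02,  1.45000e-02]), 'tool_pos': array([ 0.5119, -0.2922,  0.1161]), 'eef_rot': array([ 1.000e-03,  5.270e-02,  9.986e-01, -4.000e-04]), 'ft_force': array([-1.6741,  0.819 ,  6.1549]), 'ft_torque': array([0.4704, 0.4738, 0.0164]), 'opening': np.float64(0.0334)}
```

View pics/scene_l_z.png

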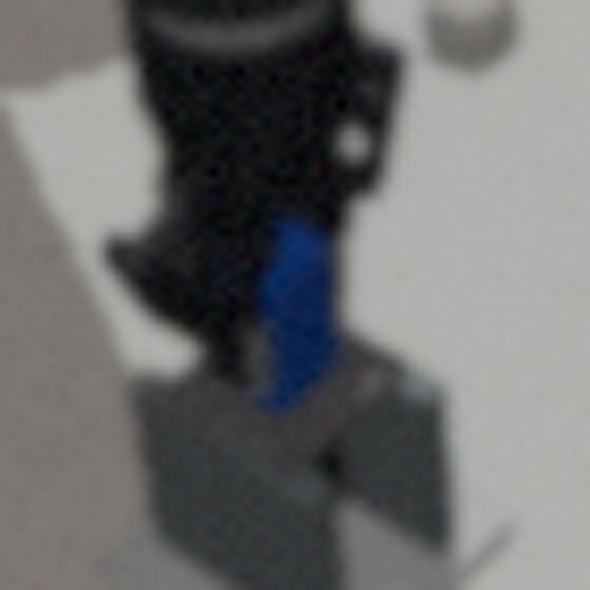

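Seated with about 9 N on the rails. The picture matches the one at the original grasp, so I release and withdraw.

>>> servo_tool([
  [0,0,0,0,0,0,180],
  [0,0,0,0,0,0,120],
  [0,0,0,0,0,0,60],
  [0,0,0,0,0,0,0],
  [0,0,0,0,0,0,0],
  [0,0,0,0,0,0,0],
  [0,0,0,0,0,0,0],
  [0,0,0,0,0,0,0],
  [0,0,0,0,0,0,0],
  [0,0,0,0,0,0,0],
])

```text
time_s: 19.22
tool_pos: [0.5117, -0.2921, 0.1145]
eef_rot: [0.0, 0.053, 0.999, -0.0]
ft_force: [-0.3, 0.4, -0.4]
opening: 0.0856
```

>>> servo_tool([
  [0,0,-0.5,0,0,0,0],
  [0,0,-1.5,0,0,0,0],
  [0,0,-2,0,0,0,0],
  [0,0,-2,0,0,0,0],
  [0,0,-2,0,0,0,0],
  [0,0,-2,0,0,0,0],
  [0,0,-2,0,0,0,0],
  [0,0,-2,0,0,0,0],
  [0,0,0,0,0,0,0],
])

```text
time_s: 19.97
tool_pos: [0.5131, -0.2932, 0.2604]
eef_rot: [0.004, 0.053, 0.999, -0.003]
ft_force: [0.1, 0.4, 1.1]
opening: 0.0853
```

>>> servo_tool([
  [2,2,0,0,0,0,0],
  [2,2,0,0,0,0,0],
  [2,2,0,0,0,0,0],
  [2,2,0,0,0,0,0],
  [2,2,0,0,0,0,0],
  [2,2,0,0,0,0,0],
  [2,2,0,0,0,0,0],
  [0,0,0,0,0,0,0],
  [0,0,0,0,0,0,0],
])

```text
time_s: 20.72
tool_pos: [0.3866, -0.1373, 0.2545]
eef_rot: [0.001, 0.052, 0.999, -0.0]
ft_force: [0.8, -0.7, 0.2]
opening: 0.0855
```

```bash
python3 look.py m "(340,175,410,240)" "(185,220,250,286)"
```

```text
top scale 9.076923076923077 tcp,grasp,tip px [[332.4, 239.3], [334.3, 238.6], [324.5, 242.7]]
scene scale 8.93939393939394 tcp,grasp,tip px [[203.1, 162.8], [202.5, 157.9], [205.8, 185.6]]
{'time_s': np.float64(20.8167), 'q': array([-0.5065, -0.2403, -0.1217,  1.6877,  0.    , -0.4011]), 'joint_velocities': array([-0.0075,  0.0227,  0.017 ,  0.0029, -0.0005,  0.0002]), 'joint_efforts': array([ 2.68400e-01, -2.32434e+01,  3.16217e+01,  8.16000e-02,
        1.25000e-02, -1.00000e-04]), 'tool_pos': array([ 0.3875, -0.1384,  0.2543]), 'eef_rot': array([ 7.000e-04,  5.270e-02,  9.986e-01, -3.000e-04]), 'ft_force': array([-0.2433, -0.2778, -0.2246]), 'ft_torque': array([-0.0248, -0.0482, -0.0179]), 'opening': np.float64(0.0855)}
```

View pics/scene_m_z.png

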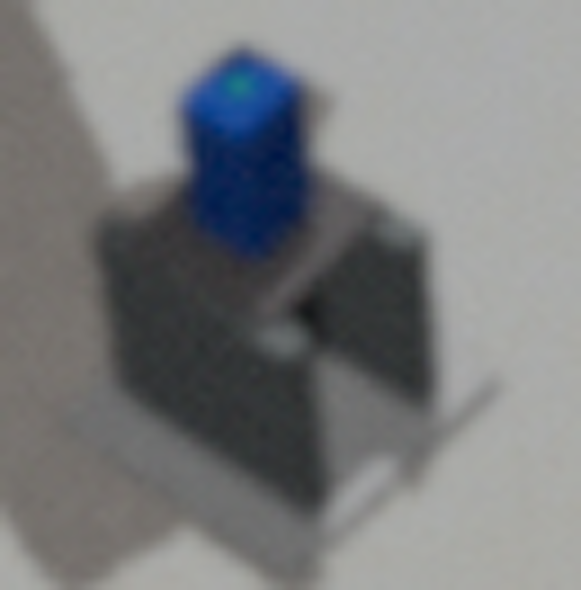

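View pics/top_m.png

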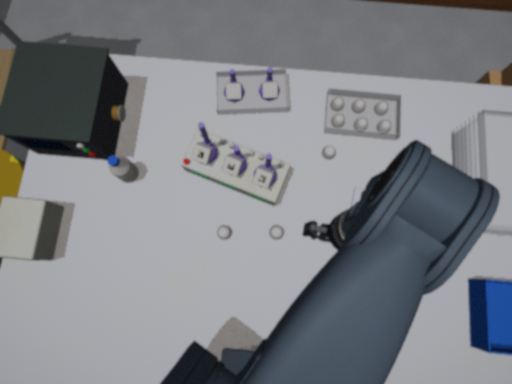

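The reader hangs upright with its flange on both rails and its grip top at about (211, 229) in the scene picture, where it started. In the top picture the caps at (224,232), (277,232) and (329,152) and the bottle are unmoved. I'm handing in.

```bash
python3 -c "
from cell import ticket; print(ticket.close_job())"
```

```text
the job is handed in; nothing more can be done
None
```

The reader was pressed onto the label of the longest-tube unit, held there, returned to its rest and released. I handed the job in at about 21 s of the 61 s allowed.

- **Press:** I leaned the reader 35° and set the nose on the label. The force rose at about 2 N per mm. I stopped at roughly 9 to 9.5 N net, which is about 3.6 mm of the 7 mm travel, and held it there for about 1.8 s. The nose was never near its stop.
- **Centring:** The arm's own position reading and the cameras disagreed by about 1.5 mm and 3.3 mm along the two directions of the label face. I corrected to what the two cameras agreed on. I estimate the nose within about 1.5 mm of the label's centre; the top camera still put it about 1.4 mm towards the upper edge. The label was hidden under the reader during the press, so I could not check this directly.
- **Return:** The flange seated at the same tool height as at pickup, with about 9 N on the rails. After release, the scene picture shows the reader upright on both rails, within about a pixel of its starting place. The arm is clear and reads no contact force.
- **Other objects:** The three loose caps and the bottle look unmoved in the last top picture. The screwdriver was hidden behind the arm in that picture, so I did not check it at the end, but the arm never went down near it. Nothing suggested contact with the other two clamped units.

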